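True up a trim-frame corner with an assembly square

ROBOT

A 6-joint arm with a two-finger parallel gripper is mounted at the origin on the work surface. World frame = base frame: x ahead of the robot, y to its left, z up, the work surface at z = 0. Lengths are in m, angles in degrees, forces in N, time in s.
With the tool pointing down it reaches from about 0.35 to 0.875 m from the base axis. Payload 4.2 kg.
Tool frame: the origin (TCP) lies between the finger pads; the fingertips stand 14 mm ahead of it and the grasp point (between the pads) lies 5 mm behind it; x points along the fingers, y is the direction in which the jaws open and shut, and the axes are right-handed (so a half turn about x gives the same grasp; the last joint's range is limited). The gripper opens to 87 mm and grips with 3 to 60 N. Pads are 19 mm wide; open, the fingers measure 117 mm over their backs; the gripper's body (75 mm by 190 mm) begins 51 mm behind the grasp point.
Start: joints at [-57.777, 22.042, 0.453, 0, -68.411, -14.817], TCP at [0.187, -0.596, 0.237] pointing down, gripper open.
Joint ranges: [-179.83, 179.83], [-69.29, 118.12], [-61.27, 80.66], [-181.25, 117.63], [-171.15, -9.14], [-177.46, 177.46]. Speed limits (degrees/s): [159.86, 159.86, 180, 180, 180, 180].

INTERFACE

Orientations are given as a 3x3 rotation matrix whose columns are the frame's x, y, z axes.
In Python, from station import r, imaging, job gives the robot as it stands. The module is installed in compiled form; this text tells all that it offers.
- The arm moves only by the tool apply_moves, never from a script. Its arguments are lists of equal length, an entry for each row: "xyz": the shift along the tool's x, y, z in m, a list of three; "twist": the turn about the tool's x in degrees; "claw": the opening, from 0 (shut) to 1 (fully open). A call has 1 to 12 rows; each row shifts and turns the pose as measured when the row begins, along the tool's axes as they then stand; what a row does not reach is not made up. A row lasts 1/10 s, in which the tool goes at most 50 mm and 8.59 degrees, less where a joint would pass 70% of its speed; a pose out of reach is approached as far as the arm can. A call is refused whole if a number of a shift passes 0.05 or a number of a turn 8.59, either way. A call with a gripper value outside its range is refused whole. The fingers move at their own pace and stop on an object; the grip force is fixed at half the most. Time passes only in rows, so rows that do not move let the fingers close. It gives the time, the measured TCP pose, the force and the opening at its end, in the units of the state.
- r.sense(): the state, without advancing time (a new reading comes with each control period).
- imaging.capture(name): name is "scene" or "side" or "wrist"; returns a dict with "pixels" (420x560x3 uint8, red, green, blue), "mtx" (3x3 intrinsics, pixels), "distortion" ([k1, k2, p1, p2, k3] as OpenCV has them; the pictures are not rectified), "view" (4x4, takes a point from world to camera coordinates). Camera axes: x right, y down, z forward; pixel columns grow to the right and rows downward; lengths in m; the calibration is good to about 2 mm. A picture is of the moment at which its call begins. There is no depth.
- job.finish_job(): hands the job in, once; it reports no verdict.
Trained networks look in a picture, given as the dict that the camera call returned (one of the last four; its "shot" number tells which), for a name from the list of things; names that differ only in an ending like _2 or _b are one class to them, and where a whole thing is asked for, a point or a joint stands for the part that bears it (a point fixed in the world has none). Each returns a list of dicts, best first, with "p" (0 to 1); they miss things now and then, are a little off and sometimes report something else, mostly with a low value. They report only what shows in the picture. A call takes as long as a camera call. They do not tell look-alikes from the thing itself.
- imaging.regions_of(query, picture): "mask" (420x560 bool, what is visible of it) and "centre" ([column, row] in pixels, amid what is visible of it).
The state is a dict: "time_s": time; "joints": joint angles; "joint_velocities": joint speeds; "effort": joint torques, N m; "tcp_pos": TCP position; "ee_rot": TCP orientation; "wrist_force": force on the tool from outside, world axes, zero at the start; "moment": the same for the moment, N m; "gripper_width": opening from 0.0 (shut) to 1.0 (fully open).
Only numpy, scipy, OpenCV 4.12 (cv2) and the standard library are available. Lean on these libraries where they do the work, as an engineer would, in place of code of your own. Each camera call takes 0.05 s, during which the arm holds its last target.

TASK

The loose rail of the white window-trim corner has sprung inwards: pick up the orange assembly square by its black grip, lay it low in the inside corner and press it against both trim faces until the rail is pushed out true and the square sits flush, without gaps. Keep it pressed there with about 8 N on each face for two seconds, never over 20 N, and let only the square touch the trim. Then set the square down flat on the middle of its black mat, without dropping it, and let go, leaving the corner true and the other things undisturbed.

Things in the scene. Friction and masses are not known exactly. Their poses are not given: they have to be found in the camera images.
- jig: Brown wooden board, 350 x 350 x 12 mm; red-gripped hold-downs (60 mm high) behind the stile. Origin at table height, near the trim's inside corner: the real corner lies up to 8 mm off it in x and in y (find it by feel). The stile, a fixed white strip 40 mm wide with its top 40 mm above the table, has its inner face at about x = 0, parallel to y, 240 mm to -y. The open inside is x < 0, y < 0.
- rail (a joint): Angle in rad of the loose rail, a white strip 220 x 40 mm as high as the stile. It runs from the inside corner along the board's -x and turns about the corner. 0 = true: inner face parallel to the board's x, butted on the stile (a firm stop). Positive = free end leaning into the open inside; starts at 0.05 to 0.11. Stays where left; takes about 0.3 N m (2 to 3 N at 130 mm from the corner).
- square_grip (a point): Middle of the black grip fin of the orange square: fin 12 mm thick (along y), 50 mm long (along x), top 18 mm above this point, underside of the square 42 mm below. Outer faces to press: x = +55 mm (leg along y, to y = -85 mm) and y = +55 mm (leg along x, to x = -85 mm). With its axes parallel to the board's it fits the corner: +x face on the stile, +y face on the rail.
- square_heel (a point): Outer corner (heel) of the square, 9 mm above its underside, where the two outer faces meet: 55 mm in x and 55 mm in y from the grip, 33 mm lower. Same axes as the square.
- square: The whole orange square: an L of two legs, each 140 x 22 x 18 mm high, joined by a 10 mm thick gusset that carries the fin; 0.2 to 0.4 kg; smooth legs that slide easily. Origin on the underside right below the grip point. Same axes.
- mat: Black rubber mat, 200 x 200 x 4 mm, fixed to the table; origin at the centre of its underside, the top is 4 mm higher.
There are look-alikes about, which are no part of the job. Of the things that look like the square, the smaller one is meant.

How it is judged:
By the outcome, as a careful person would: the job done as asked, in the order asked, and still so for the second after the job is handed in, with the robot touching nothing.
It also fails if it takes over 69 s, if anything falls off the work surface, if the arm or the gripper's body presses on something with over 40 N, if the wrist force passes 120 N, or if a joint passes its speed limit or range.

## Working session

There is one attempt and no reset: what is moved stays moved. The work goes in short steps, Python scripts to look and compute and a tool call to move; the robot and the scene stay as the last step left them, time stands still between calls to the robot, and variables do not carry over. Pictures are saved under pics/ and viewed, and the job is handed in when it is done.

Besides the shell and the picture viewer there is one more tool, called as name(argument=value, ...) on one line, values as JSON. apply_moves: Moves the arm, as the interface text tells. Its arguments: {"type":"object","properties":{"xyz":{"type":"array","items":{"type":"array","items":{"type":"number"}}},"twist":{"type":"array","items":{"type":"number"}},"claw":{"type":"array","items":{"type":"number"}}},"required":["xyz","twist","claw"]}

```bash
mkdir -p pics; cat > h.py <<'E'
import numpy as np, cv2
from station import r, imaging, job
def save(c,n): cv2.imwrite('pics/'+n+'.png', c['pixels'][:,:,::-1])
def ray(c,uv,z):
    p=cv2.undistortPoints(np.array(uv,float).reshape(-1,1,2),np.array(c['mtx']),np.array(c['distortion'])).reshape(-1,2)
    V=np.array(c['view']);R=V[:3,:3];t=V[:3,3];o=-R.T@t
    d=np.c_[p,np.ones(len(p))]@R
    return o+d*((z-o[2])/d[:,2])[:,None]
def proj(c,P):
    V=np.array(c['view']);return cv2.projectPoints(np.array(P,float).reshape(-1,1,3),cv2.Rodrigues(V[:3,:3])[0],V[:3,3],np.array(c['mtx']),np.array(c['distortion']))[0].reshape(-1,2)
E
python3 - <<'E'
from h import *
s=r.sense();print(s)
import pickle
for n in['scene','side','wrist']:
    c=imaging.capture(n);save(c,n+'0');pickle.dump(c,open(n+'0.pkl','wb'))
    V=np.array(c['view']);print(n,-V[:3,:3].T@V[:3,3])
    for q in['square','mat','jig','square_grip','square_heel','rail']:
        print(q,[(round(d['p'],2),np.round(d['centre']),int(d['mask'].sum())) for d in imaging.regions_of(q,c)])
E
```

```text
{'time_s': 0.0, 'joints': array([-5.77748083e+01,  2.20910297e+01,  3.81325551e-01, -2.98021688e-02,
       -6.84102500e+01, -1.48166417e+01]), 'joint_velocities': array([ 0.03335398,  0.02630022, -0.02444097, -0.11326533,  0.05055438,
        0.02518573]), 'effort': array([-3.89433126e-04, -3.90661991e+01,  1.87404835e+01,  4.21977818e+00,
        1.10276396e-02, -2.14774468e-04]), 'tcp_pos': array([ 0.18684988, -0.59583095,  0.23546519]), 'ee_rot': array([[-7.07229082e-04, -2.98999312e-01,  9.54253064e-01],
       [ 2.02896179e-03,  9.54250910e-01,  2.99000141e-01],
       [-9.99997692e-01,  2.14760460e-03, -6.82158165e-05]]), 'wrist_force': array([-0.36867055, -0.71516533,  0.34628407]), 'moment': array([-0.03140434,  0.02235512,  0.04499425]), 'gripper_width': 1.00257061242465}
scene [0.78791688 0.49181471 0.77810449]
square [(0.66, array([288., 130.]), 2239), (0.61, array([185., 170.]), 1592)]
mat [(0.64, array([199., 171.]), 2981)]
jig [(0.89, array([292., 324.]), 24091)]
square_grip [(0.76, array([289., 130.]), 2223), (0.56, array([184., 169.]), 1546)]
square_heel [(0.76, array([287., 130.]), 2356), (0.71, array([185., 170.]), 1511), (0.62, array([292., 326.]), 24022)]
rail [(0.94, array([312., 353.]), 3362)]
side [0.34475036 0.8141961  0.53323821]
square [(0.76, array([260., 171.]), 956)]
mat [(0.86, array([280., 180.]), 1430)]
jig [(0.6, array([223., 294.]), 19241)]
square_grip [(0.91, array([259., 173.]), 906), (0.63, array([371., 178.]), 2000)]
square_heel [(0.72, array([370., 182.]), 2040), (0.59, array([260., 174.]), 1012)]
rail [(0.84, array([207., 304.]), 3716), (0.7, array([256., 174.]), 995)]
wrist [ 0.12084978 -0.6187943   0.38519236]
square [(0.63, array([530., 247.]), 2962)]
mat []
jig []
square_grip [(0.76, array([532., 251.]), 2871)]
square_heel [(0.62, array([524., 252.]), 3000)]
rail []
```

View pics/scene0.png

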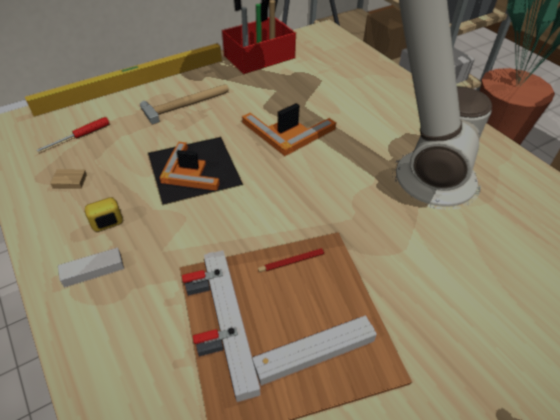

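View pics/side0.png

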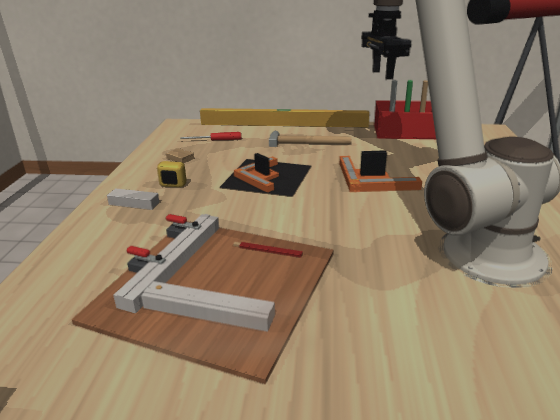

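View pics/wrist0.png

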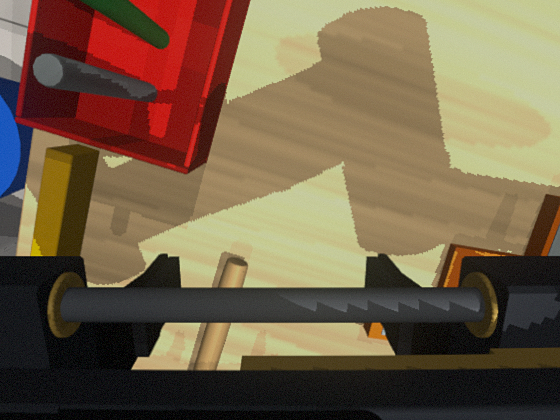

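```bash
python3 - <<'E'
from h import *
import pickle
c=pickle.load(open('scene0.pkl','rb'));p=c['pixels'][:,:,::-1]
cv2.imwrite('pics/a1.png',cv2.resize(p[110:215,120:350],None,fx=3.4,fy=3.4,interpolation=2))
cv2.imwrite('pics/a2.png',cv2.resize(p[225:420,165:425],None,fx=3,fy=3,interpolation=2))
c=pickle.load(open('side0.pkl','rb'));p=c['pixels'][:,:,::-1]
cv2.imwrite('pics/a3.png',cv2.resize(p[135:205,205:425],None,fx=3.5,fy=3.5,interpolation=2))
cv2.imwrite('pics/a4.png',cv2.resize(p[200:370,70:340],None,fx=2.9,fy=2.9,interpolation=2))
E
```

```text
(no output)
```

View pics/a1.png

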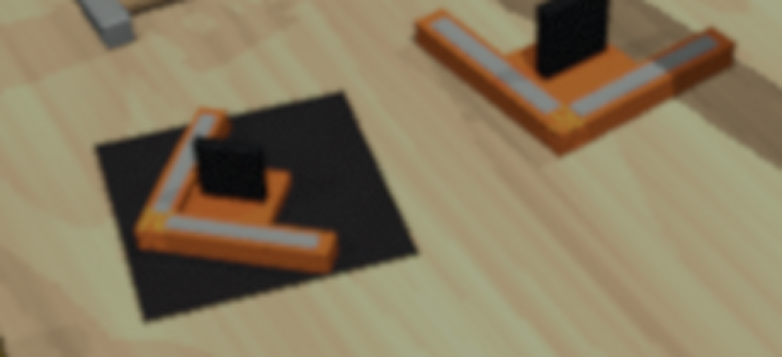

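View pics/a2.png

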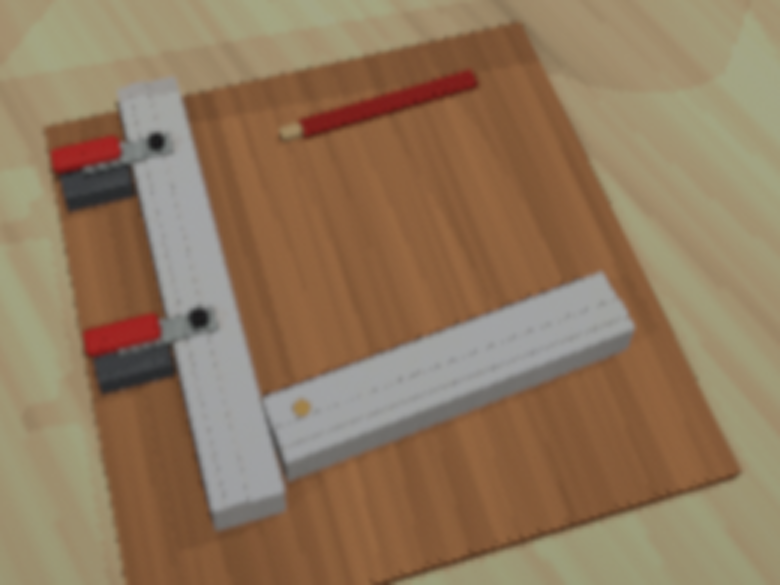

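View pics/a3.png

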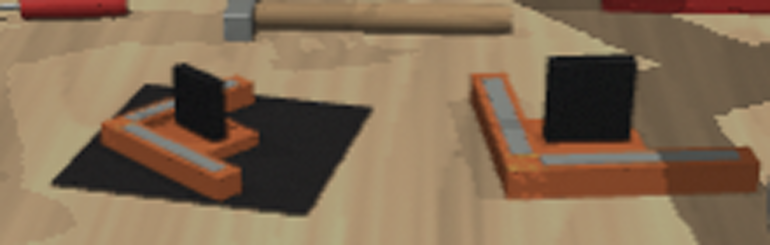

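View pics/a4.png

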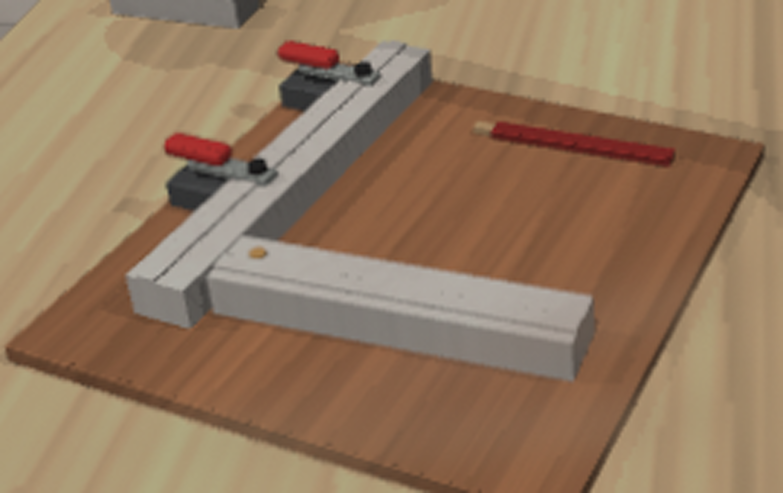

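```bash
cat > fit.py <<'E'
from h import *
import pickle
from scipy.optimize import minimize
def box(x0,x1,y0,y1,z0,z1): return np.array([[x,y,z] for x in(x0,x1) for y in(y0,y1) for z in(z0,z1)])/1000
def sil(c,P,S=4):
    uv=proj(c,P); m=np.zeros((420*S,560*S),np.uint8)
    cv2.fillConvexPoly(m,cv2.convexHull(np.round((uv+.5)*S-.5).astype(np.int32)),1); return m>0
def T(p,x,y,a,z=0):
    R=np.array([[np.cos(a),-np.sin(a),0],[np.sin(a),np.cos(a),0],[0,0,1]]);return p@R.T+[x,y,z]
LEGS=[box(33,55,-85,55,0,18),box(-85,55,33,55,0,18)]
def model(c,q,z,g,S=4):
    m=np.zeros((420*S,560*S),bool)
    for b in LEGS+[box(-g,50,-g,50,0,10)]: m|=sil(c,T(b,*q,z),S)
    f=sil(c,T(box(-25,25,-6,6,10,60),*q,z),S)
    return m&~f,f
def orange(c,bb):
    h=cv2.cvtColor(c['pixels'],cv2.COLOR_RGB2HSV)
    m=(h[...,0]<14)&(h[...,1]>140)&(h[...,2]>60)
    k=np.zeros_like(m);k[bb[1]:bb[3],bb[0]:bb[2]]=1
    return m&k
E
python3 - <<'E'
from fit import *
cs=pickle.load(open('scene0.pkl','rb'));cd=pickle.load(open('side0.pkl','rb'))
s=lambda u,v:(120+u/3.4,110+v/3.4)
P=ray(cs,[s(137,232),s(337,236),s(203,108),s(96,146),s(343,92),s(416,253),s(146,321)],0.022);print(P[:3].round(4))
M=ray(cs,[s(96,146),s(343,92),s(416,253),s(146,321)],0.004);print('mat',M.round(4),M.mean(0), [np.linalg.norm(M[i]-M[i-1]) for i in range(4)])
B=ray(cs,[s(415,25),s(562,145),s(735,40)],0.018);print('big',B.round(4))
s3=lambda u,v:(205+u/3.5,135+v/3.5)
M=ray(cd,[s3(52,186),s3(145,84),s3(373,108),s3(308,215)],0.004);print('mat side',M.round(4),M.mean(0))
j=lambda u,v:(165+u/3,225+v/3)
print('board',ray(cs,[j(45,128),j(523,22),j(740,473)],0.012).round(4))
print('stile inner',ray(cs,[j(176,78),j(284,497),j(214,524),j(120,95)],0.040).round(4))
print('rail top',ray(cs,[j(264,397),j(602,272),j(633,330),j(288,465)],0.040).round(4))
k=lambda u,v:(70+u/2.9,200+v/2.9)
print('board',ray(cd,[k(8,352),k(764,147)],0.012).round(4))
print('stile inner',ray(cd,[k(432,55),k(191,293)],0.040).round(4))
print('rail top',ray(cd,[k(238,235),k(593,295)],0.040).round(4))
E
```

```text
[[ 0.5965 -0.3304  0.022 ]
 [ 0.478  -0.2532  0.022 ]
 [ 0.5005 -0.4337  0.022 ]]
mat [[ 0.582  -0.4558  0.004 ]
 [ 0.3907 -0.4166  0.004 ]
 [ 0.4305 -0.2258  0.004 ]
 [ 0.6207 -0.2637  0.004 ]] [ 0.50597453 -0.34047887  0.004     ] [np.float64(0.19596214802577142), np.float64(0.19519155528495785), np.float64(0.19494047374645354), np.float64(0.19384448157953948)]
big [[ 0.3074 -0.4477  0.018 ]
 [ 0.2861 -0.2578  0.018 ]
 [ 0.0942 -0.2955  0.018 ]]
mat side [[ 0.6152 -0.2572  0.004 ]
 [ 0.5778 -0.4568  0.004 ]
 [ 0.3835 -0.4168  0.004 ]
 [ 0.4225 -0.2219  0.004 ]] [ 0.49972941 -0.33817773  0.004     ]
board [[ 0.6617 -0.0713  0.012 ]
 [ 0.326   0.0246  0.012 ]
 [ 0.4241  0.3584  0.012 ]]
stile inner [[ 0.574  -0.0424  0.04  ]
 [ 0.6565  0.2413  0.04  ]
 [ 0.6955  0.234   0.04  ]
 [ 0.6126 -0.0493  0.04  ]]
rail top [[0.6372 0.1863 0.04  ]
 [0.4225 0.2258 0.04  ]
 [0.4315 0.2656 0.04  ]
 [0.6457 0.2273 0.04  ]]
board [[0.7494 0.2668 0.012 ]
 [0.3232 0.0272 0.012 ]]
stile inner [[ 0.5671 -0.036   0.04  ]
 [ 0.6464  0.2404  0.04  ]]
rail top [[0.6376 0.1861 0.04  ]
 [0.4199 0.2248 0.04  ]]
```

```bash
python3 - <<'E'
from fit import *
cs=pickle.load(open('scene0.pkl','rb'));cd=pickle.load(open('side0.pkl','rb'))
S=4
up=lambda m:cv2.resize(m.astype(np.uint8),None,fx=S,fy=S,interpolation=0)>0
o=[(cs,up(orange(cs,(155,135,225,195)))),(cd,up(orange(cd,(230,150,280,195))))]
for c,m in o: print(m.sum()/16)
def cost(p,which,g=None):
    t=0
    for i in which:
        c,m=o[i];mm,f=model(c,p[:3],0.004,p[3]*1000,S)
        t+=1-(mm&m).sum()/(mm|m).sum()
    return t
for w in([0],[1],[0,1]):
    best=None
    for a in (-0.6,-0.5,-0.4):
        x0=[0.505,-0.345,a,0.02]
        rr=minimize(cost,x0,args=(w,),method='Nelder-Mead',options=dict(initial_simplex=[x0]+[[x0[j]+(d if j==i else 0) for j in range(4)] for i,d in enumerate([.01,.01,.1,.01])],maxiter=300))
        if best is None or rr.fun<best.fun:best=rr
    print(w,best.x.round(4),np.degrees(best.x[2]).round(2),best.fun)
E
```

```text
810.0
574.0
[0] [ 0.5207 -0.3404 -0.7407  0.0347] -42.44 0.452160939455193
[1] [ 0.5162 -0.3411 -0.7388  0.0325] -42.33 0.2781045480904647
[0, 1] [ 0.5172 -0.3406 -0.7324  0.0327] -41.96 0.7736203443074995
```

```bash
python3 - <<'E'
from fit import *
cs=pickle.load(open('scene0.pkl','rb'));cd=pickle.load(open('side0.pkl','rb'))
S=4
up=lambda m:cv2.resize(m.astype(np.uint8),None,fx=S,fy=S,interpolation=0)>0
o=[]
out=[]
for c,bb in((cs,(155,135,225,195)),(cd,(230,150,285,195))):
    M=T(box(-96,96,-96,96,4,4),0.503,-0.339,-0.195*-1+0)
    h=cv2.cvtColor(c['pixels'],cv2.COLOR_RGB2HSV)
    matm=sil(c,M,1)|0
    k=orange(c,bb)
    kk=cv2.dilate(k.astype(np.uint8),np.ones((5,5)))>0
    m=(k|((h[...,2]>70)&kk&(matm>0)))
    m=cv2.morphologyEx(m.astype(np.uint8),cv2.MORPH_OPEN,np.ones((2,2)))>0
    o.append((c,up(m)));print(m.sum())
def cost(p,which,g=None):
    t=0
    for i in which:
        c,m=o[i];mm,f=model(c,p[:3],0.004,p[3]*1000,S)
        t+=1-(mm&m).sum()/(mm|m).sum()
    return t
for w in([0],[1],[0,1]):
    best=None
    for a in (-0.7,-0.6,-0.5):
        x0=[0.505,-0.345,a,0.02]
        rr=minimize(cost,x0,args=(w,),method='Nelder-Mead',options=dict(initial_simplex=[x0]+[[x0[j]+(d if j==i else 0) for j in range(4)] for i,d in enumerate([.01,.01,.1,.01])],maxiter=300))
        if best is None or rr.fun<best.fun:best=rr
    print(w,best.x.round(4),np.degrees(best.x[2]).round(2),best.fun)
ims=[]
for c,m in o:
    mm,f=model(c,best.x[:3],.004,best.x[3]*1000,S)
    im=cv2.resize(c['pixels'][:,:,::-1],None,fx=S,fy=S,interpolation=2).copy()
    for a,col in((mm,(0,255,0)),(f,(255,255,0)),(m,(255,0,255))):
        cv2.drawContours(im,cv2.findContours(a.astype(np.uint8),0,2)[0],-1,col,1)
    ims.append(im)
a=ims[0][130*S:205*S,145*S:245*S];b=ims[1][130*S:205*S,215*S:315*S]
cv2.imwrite('pics/f1.png',np.hstack([a,b]))
E
```

```text
1189
744
[0] [ 0.5194 -0.3357 -0.741   0.0338] -42.45 0.18555086153700096
[1] [ 0.5127 -0.335  -0.7467  0.0316] -42.78 0.11407999999999996
[0, 1] [ 0.5154 -0.3367 -0.7482  0.0327] -42.87 0.3850857357353157
```

View pics/f1.png

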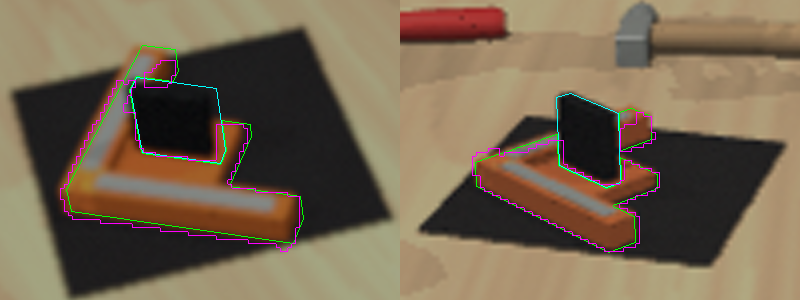

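```bash
cat > plan.py <<'E'
from h import *
def yawof(R): return np.degrees(np.arctan2(R[1,2],R[0,2]))
def plan(target,yaw,n):
    s=r.sense();p=np.array(s['tcp_pos']);y0=yawof(np.array(s['ee_rot']))
    d=(np.array(target)-p)/n; dy=(yaw-y0)/n
    xyz=[]
    for i in range(n):
        a=np.radians(y0+dy*i)
        xyz.append([round(-d[2],3),round(-d[0]*np.sin(a)+d[1]*np.cos(a),3),round(d[0]*np.cos(a)+d[1]*np.sin(a),3)])
    print('pos',p.round(4),'yaw',round(y0,2),'twist/row',round(-dy,2));print(str(xyz).replace(' ',''))
def st():
    s=r.sense();R=np.array(s['ee_rot']);a=R.T@np.array(s['wrist_force'])
    print('t',round(s['time_s'],2),'p',np.array(s['tcp_pos']).round(4),'yaw',yawof(R).round(2),'tilt',R[2,1:].round(4),'F tool xyz',a.round(2),'M',(R.T@np.array(s['moment'])).round(3),'w',round(s['gripper_width'],3),'j6',np.array(s['joints'])[[0,5]].round(1))
E
python3 - <<'E'
from plan import *
import pickle
cs=pickle.load(open('scene0.pkl','rb'))
P=ray(cs,[(258,268),(324,251)],.016);a=np.radians(-16.15);R=np.array([[np.cos(a),-np.sin(a)],[np.sin(a),np.cos(a)]])
print(((P[:,:2]-[.637,.186])@R).round(3))
plan([0.5155,-0.3365,0.16],-42.7,12)
E
```

```text
[[-0.058 -0.194]
 [-0.202 -0.199]]
pos [ 0.187  -0.5964  0.2366] yaw 17.41 twist/row 5.01
[[np.float64(0.006),np.float64(0.012),np.float64(0.033)],[np.float64(0.006),np.float64(0.015),np.float64(0.031)],[np.float64(0.006),np.float64(0.018),np.float64(0.03)],[np.float64(0.006),np.float64(0.02),np.float64(0.028)],[np.float64(0.006),np.float64(0.023),np.float64(0.026)],[np.float64(0.006),np.float64(0.025),np.float64(0.024)],[np.float64(0.006),np.float64(0.027),np.float64(0.022)],[np.float64(0.006),np.float64(0.029),np.float64(0.02)],[np.float64(0.006),np.float64(0.031),np.float64(0.017)],[np.float64(0.006),np.float64(0.032),np.float64(0.014)],[np.float64(0.006),np.float64(0.033),np.float64(0.011)],[np.float64(0.006),np.float64(0.034),np.float64(0.008)]]
```

apply_moves(xyz=[[0.006,0.012,0.033],[0.006,0.015,0.031],[0.006,0.018,0.03],[0.006,0.02,0.028],[0.006,0.023,0.026],[0.006,0.025,0.024],[0.006,0.027,0.022],[0.006,0.029,0.02],[0.006,0.031,0.017],[0.006,0.032,0.014],[0.006,0.033,0.011],[0.006,0.034,0.008]], twist=[5,5,5,5,5,5,5,5,5,5,5,5], claw=[0.5,0.5,0.5,0.5,0.5,0.5,0.5,0.5,0.5,0.5,0.5,0.5])

```text
time_s: 2.25
tcp_pos: [0.5303, -0.338, 0.1639]
ee_rot: [[0.003, 0.713, 0.701], [-0.006, 0.701, -0.713], [-1.0, -0.001, 0.006]]
wrist_force: [0.5, -0.9, 0.2]
gripper_width: 0.5
```

```bash
python3 - <<'E'
from plan import *
import pickle
st()
plan([0.5155,-0.3365,0.16],-42.7,4)
c=imaging.capture('wrist');save(c,'w1');pickle.dump(c,open('w1.pkl','wb'))
E
```

```text
t 2.25 p [ 0.5303 -0.338   0.1639] yaw -45.52 tilt [-0.0014  0.0064] F tool xyz [-0.16 -0.31  0.98] M [ 0.015 -0.132 -0.066] w 0.5 j6 [ -17.7 -118. ]
pos [ 0.5303 -0.338   0.1639] yaw -45.52 twist/row -0.7
[[np.float64(0.001),np.float64(-0.002),np.float64(-0.003)],[np.float64(0.001),np.float64(-0.002),np.float64(-0.003)],[np.float64(0.001),np.float64(-0.002),np.float64(-0.003)],[np.float64(0.001),np.float64(-0.002),np.float64(-0.003)]]
```

View pics/w1.png

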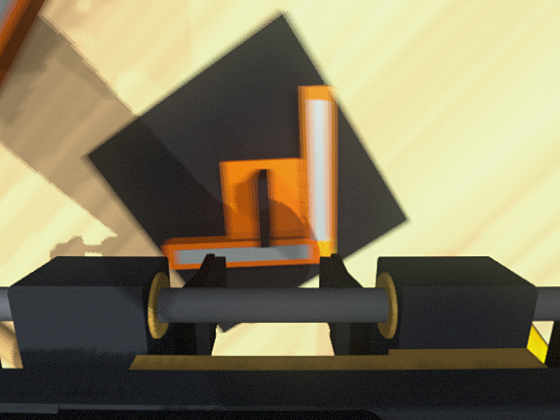

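apply_moves(xyz=[[0.002,-0.003,-0.004],[0.002,-0.002,-0.004],[0.002,-0.002,-0.003],[0,0,0]], twist=[-1.4,-1.4,0,0], claw=[0.5,0.5,0.5,0.5])

```text
time_s: 2.7
tcp_pos: [0.52, -0.3319, 0.1554]
ee_rot: [[0.003, 0.672, 0.74], [-0.004, 0.74, -0.672], [-1.0, -0.001, 0.005]]
wrist_force: [-1.1, 0.3, -0.1]
gripper_width: 0.497
```

```bash
cat > wfit.py <<'E'
from fit import *
from plan import *
def wfit(c,x0,tag,z=0.004,S=2,thr=None):
    h=cv2.cvtColor(c['pixels'],cv2.COLOR_RGB2HSV)
    mod=model(c,x0,z,33,1);reg=cv2.dilate((mod[0]|mod[1]).astype(np.uint8),np.ones((31,31)))>0
    m=(((h[...,0]<17)&(h[...,1]>120)&(h[...,2]>60))|(h[...,2]>100)&(h[...,1]<60))&reg
    m[:4]=0
    vis=np.zeros((420,560),bool);vis[:238]=True
    up=lambda a:cv2.resize(a.astype(np.uint8),None,fx=S,fy=S,interpolation=0)>0
    m,vis=up(m&vis),up(vis)
    def cost(p):
        mm,f=model(c,p,z,33,S);mm&=vis
        return 1-(mm&m).sum()/(mm|m).sum()
    x0=list(x0)
    rr=minimize(cost,x0,method='Nelder-Mead',options=dict(initial_simplex=[x0]+[[x0[j]+(d if j==i else 0) for j in range(3)] for i,d in enumerate([.008,.008,.06])]))
    print(tag,rr.x.round(4),np.degrees(rr.x[2]).round(2),round(rr.fun,3))
    im=cv2.resize(c['pixels'][:,:,::-1],None,fx=S,fy=S).copy();mm,f=model(c,rr.x,z,33,S)
    for a,col in((mm,(0,255,0)),(f,(255,255,0)),(m,(255,0,255))):
        cv2.drawContours(im,cv2.findContours(a.astype(np.uint8),0,2)[0],-1,col,1)
    cv2.imwrite('pics/'+tag+'.png',cv2.resize(im,(800,600)));return rr.x
E
python3 - <<'E'
from wfit import *
st()
c=imaging.capture('wrist')
pickle.dump(c,open('w2.pkl','wb'))
wfit(c,[0.5155,-0.3365,np.radians(-42.7)],'w2')
E
```

```text
t 2.7 p [ 0.52   -0.3319  0.1554] yaw -42.25 tilt [-0.0014  0.0052] F tool xyz [ 0.12 -0.47 -1.02] M [-0.006 -0.035 -0.033] w 0.497 j6 [ -17.4 -114.9]
w2 [ 0.5206 -0.3415 -0.7382] -42.3 0.289
```

View pics/w2.png

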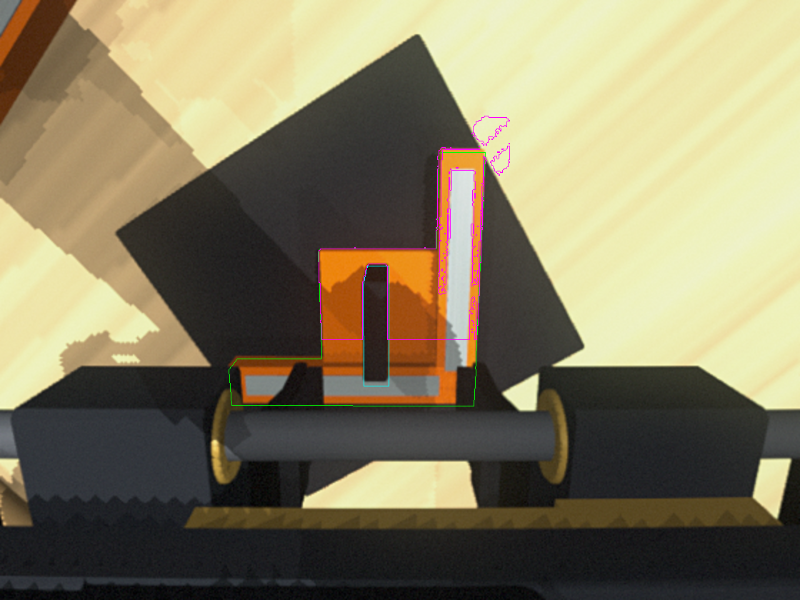

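apply_moves(xyz=[[0.015,-0.002,0.002],[0.02,-0.002,0.002],[0.02,-0.002,0.001],[0.02,-0.001,0],[0.012,0,0],[0,0,0],[0,0,0]], twist=[0,0,0,0,0,0,0], claw=[0.3,0.3,0.3,0.3,0.3,0.3,0.3])

```text
time_s: 3.45
tcp_pos: [0.5189, -0.3469, 0.0707]
ee_rot: [[0.012, 0.677, 0.736], [-0.009, 0.736, -0.677], [-1.0, 0.001, 0.015]]
wrist_force: [0.8, -0.7, 0.8]
gripper_width: 0.297
```

```bash
python3 - <<'E'
from wfit import *
st()
plan([0.519,-0.340,0.033],-42.3,3)
c=imaging.capture('wrist');save(c,'w3')
E
```

```text
t 3.45 p [ 0.5189 -0.3469  0.0707] yaw -42.58 tilt [0.0012 0.015 ] F tool xyz [-0.79 -0.02  1.08] M [ 0.007 -0.086 -0.021] w 0.297 j6 [ -18.8 -114.1]
pos [ 0.5189 -0.3469  0.0707] yaw -42.58 twist/row -0.09
[[np.float64(0.013),np.float64(0.002),np.float64(-0.002)],[np.float64(0.013),np.float64(0.002),np.float64(-0.002)],[np.float64(0.013),np.float64(0.002),np.float64(-0.002)]]
```

View pics/w3.png

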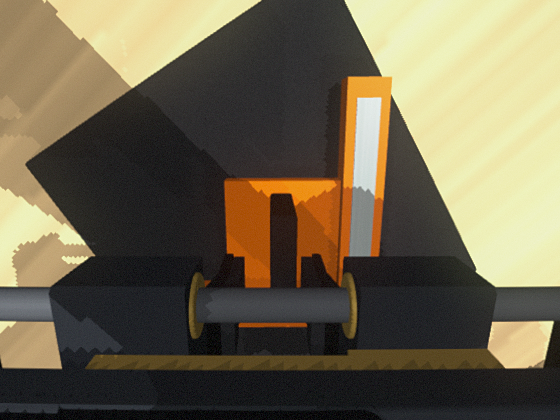

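apply_moves(xyz=[[0.012,0.001,-0.002],[0.012,0.001,-0.002],[0.008,0,-0.001],[0.003,0,0],[0,0,0]], twist=[0,0,0,0,0], claw=[0.3,0.3,0.3,0.3,0.3])

```text
time_s: 4.0
tcp_pos: [0.5181, -0.342, 0.0349]
ee_rot: [[0.016, 0.676, 0.737], [-0.011, 0.737, -0.676], [-1.0, 0.003, 0.019]]
wrist_force: [0.4, -0.7, 0.3]
gripper_width: 0.298
```

```bash
python3 - <<'E'
from wfit import *
st()
c=imaging.capture('side');save(c,'s3');cv2.imwrite('pics/s3c.png',cv2.resize(c['pixels'][100:210,200:330,::-1],None,fx=5,fy=5,interpolation=2))
E
```

```text
t 4.0 p [ 0.5181 -0.342   0.0349] yaw -42.54 tilt [0.0027 0.0187] F tool xyz [-0.3  -0.21  0.77] M [ 0.011 -0.034 -0.038] w 0.298 j6 [ -18.4 -114.5]
```

View pics/s3c.png

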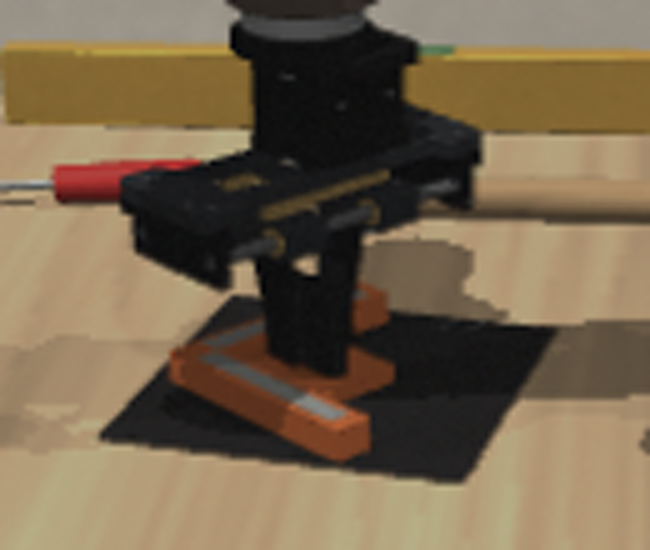

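apply_moves(xyz=[[0,0,0],[0,0,0],[0,0,0],[0,0,0],[0,0,0],[0,0,0]], twist=[0,0,0,0,0,0], claw=[0,0,0,0,0,0])

```text
time_s: 4.65
tcp_pos: [0.5188, -0.3423, 0.0359]
ee_rot: [[0.017, 0.676, 0.737], [-0.012, 0.737, -0.676], [-1.0, 0.003, 0.021]]
wrist_force: [0.9, 0.4, -0.7]
gripper_width: 0.137
```

```bash
python3 - <<'E'
from wfit import *
st()
E
```

```text
t 4.65 p [ 0.5188 -0.3423  0.0359] yaw -42.51 tilt [0.0033 0.0207] F tool xyz [0.75 0.86 0.38] M [-0.028 -0.067 -0.118] w 0.137 j6 [ -18.4 -114.5]
```

apply_moves(xyz=[[-0.004,0,0],[-0.008,0,0],[-0.015,0,0],[-0.02,0,0],[-0.02,0,0],[-0.02,0,0],[-0.01,0,0],[0,0,0],[0,0,0]], twist=[0,0,0,0,0,0,0,0,0], claw=[0,0,0,0,0,0,0,0,0])

```text
time_s: 5.55
tcp_pos: [0.5139, -0.3398, 0.136]
ee_rot: [[0.011, 0.678, 0.735], [-0.007, 0.735, -0.678], [-1.0, 0.002, 0.013]]
wrist_force: [0.0, 0.3, -3.5]
gripper_width: 0.137
```

```bash
python3 - <<'E'
from wfit import *
st()
a=np.radians(-16.15);R=np.array([[np.cos(a),-np.sin(a)],[np.sin(a),np.cos(a)]])
g=np.array([.637,.186])+R@[-.055-.015,-.055-.026];print(g)
plan([*g,.13],-16.15,12)
for n in('side','wrist'):
    c=imaging.capture(n);save(c,n+'4')
E
```

```text
t 5.55 p [ 0.5139 -0.3398  0.136 ] yaw -42.67 tilt [0.0023 0.0128] F tool xyz [ 3.46  0.25 -0.25] M [-0.002  0.055 -0.07 ] w 0.137 j6 [ -18.4 -114.4]
[0.54723203 0.12766723]
pos [ 0.5139 -0.3398  0.136 ] yaw -42.67 twist/row -2.21
[[np.float64(0.0),np.float64(0.031),np.float64(-0.024)],[np.float64(0.0),np.float64(0.031),np.float64(-0.023)],[np.float64(0.0),np.float64(0.032),np.float64(-0.022)],[np.float64(0.0),np.float64(0.033),np.float64(-0.021)],[np.float64(0.0),np.float64(0.034),np.float64(-0.019)],[np.float64(0.0),np.float64(0.035),np.float64(-0.018)],[np.float64(0.0),np.float64(0.035),np.float64(-0.017)],[np.float64(0.0),np.float64(0.036),np.float64(-0.015)],[np.float64(0.0),np.float64(0.036),np.float64(-0.014)],[np.float64(0.0),np.float64(0.037),np.float64(-0.013)],[np.float64(0.0),np.float64(0.037),np.float64(-0.011)],[np.float64(0.0),np.float64(0.038),np.float64(-0.01)]]
```

View pics/side4.png

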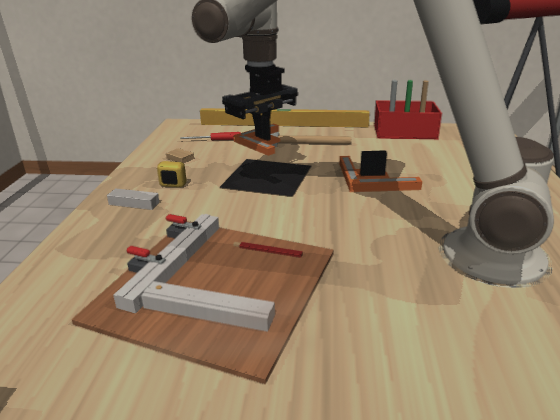

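View pics/wrist4.png

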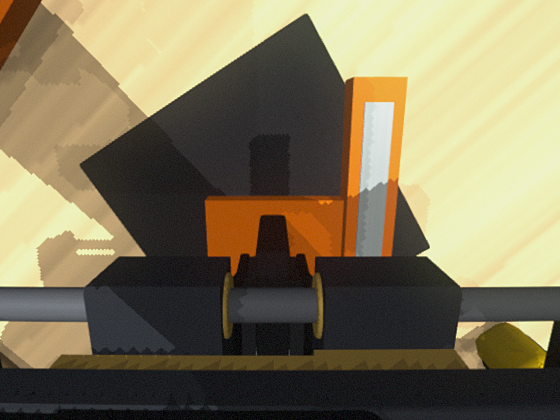

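apply_moves(xyz=[[0,0.02,-0.015],[0,0.031,-0.024],[0,0.032,-0.023],[0,0.033,-0.022],[0,0.034,-0.02],[0,0.035,-0.018],[0,0.035,-0.017],[0,0.036,-0.015],[0,0.036,-0.014],[0,0.036,-0.013],[0,0.03,-0.01],[0,0.02,-0.006]], twist=[-2.2,-2.2,-2.2,-2.2,-2.2,-2.2,-2.2,-2.2,-2.2,-2.2,-2.2,-2], claw=[0,0,0,0,0,0,0,0,0,0,0,0])

```text
time_s: 6.85
tcp_pos: [0.5319, 0.1018, 0.1195]
ee_rot: [[-0.011, 0.273, 0.962], [-0.009, 0.962, -0.273], [-1.0, -0.011, -0.008]]
wrist_force: [0.7, -0.2, -2.9]
gripper_width: 0.138
```

```bash
python3 - <<'E'
from wfit import *
st()
plan([.547,.128,.10],-16.15,5)
c=imaging.capture('wrist');save(c,'w5');pickle.dump(c,open('w5.pkl','wb'))
E
```

```text
t 6.85 p [0.5319 0.1018 0.1195] yaw -15.82 tilt [-0.0115 -0.0085] F tool xyz [2.94 0.   0.79] M [ 0.012 -0.081 -0.044] w 0.138 j6 [  28.1 -134. ]
pos [0.5319 0.1018 0.1195] yaw -15.82 twist/row 0.07
[[np.float64(0.004),np.float64(0.006),np.float64(0.001)],[np.float64(0.004),np.float64(0.006),np.float64(0.001)],[np.float64(0.004),np.float64(0.006),np.float64(0.001)],[np.float64(0.004),np.float64(0.006),np.float64(0.001)],[np.float64(0.004),np.float64(0.006),np.float64(0.001)]]
```

View pics/w5.png

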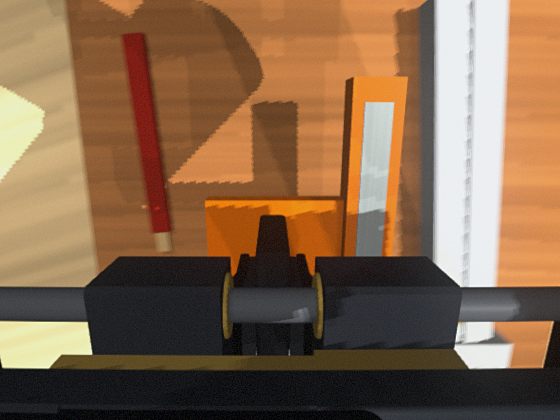

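apply_moves(xyz=[[0.004,0.006,0.001],[0.006,0.006,0.001],[0.006,0.006,0.001],[0.006,0.005,0.001],[0.004,0.004,0.001],[0,0,0],[0,0,0]], twist=[0.3,0,0,0,0,0,0], claw=[0,0,0,0,0,0,0])

```text
time_s: 7.6
tcp_pos: [0.5439, 0.1285, 0.0871]
ee_rot: [[-0.017, 0.278, 0.961], [-0.011, 0.961, -0.278], [-1.0, -0.015, -0.013]]
wrist_force: [-0.4, -0.5, -1.5]
gripper_width: 0.141
```

```bash
python3 - <<'E'
from wfit import *
st()
plan([.547,.128,.06],-16.15,5)
c=imaging.capture('side');save(c,'s6')
c2=imaging.capture('scene')
a=cv2.resize(c['pixels'][200:350,80:340],None,fx=1.53,fy=2,interpolation=2)
cv2.imwrite('pics/c6.png',np.vstack([cv2.resize(c['pixels'][190:350,80:340],(585,360)),cv2.resize(c2['pixels'][230:400,170:430],(367,240))[:, :].copy() if 0 else cv2.resize(c2['pixels'][220:380,150:410],(585,360))])[:600,:,::-1])
st()
E
```

```text
t 7.6 p [0.5439 0.1285 0.0871] yaw -16.13 tilt [-0.0153 -0.013 ] F tool xyz [ 1.49 -0.55 -0.24] M [-0.034 -0.075  0.016] w 0.141 j6 [  29.9 -136.1]
pos [0.5439 0.1285 0.0871] yaw -16.13 twist/row 0.0
[[np.float64(0.005),np.float64(0.0),np.float64(0.001)],[np.float64(0.005),np.float64(0.0),np.float64(0.001)],[np.float64(0.005),np.float64(0.0),np.float64(0.001)],[np.float64(0.005),np.float64(0.0),np.float64(0.001)],[np.float64(0.005),np.float64(0.0),np.float64(0.001)]]
t 7.7 p [0.544  0.1285 0.0874] yaw -16.13 tilt [-0.0149 -0.0126] F tool xyz [ 2.65 -0.8   0.12] M [-0.041 -0.048 -0.055] w 0.139 j6 [  29.9 -136.1]
```

View pics/c6.png

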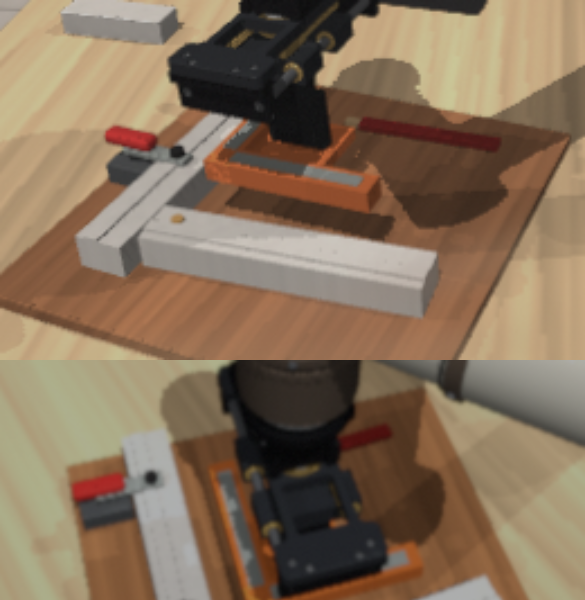

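apply_moves(xyz=[[0.006,0,0.001],[0.006,0,0],[0.006,0,0.001],[0.006,0,0],[0.006,0,0.001],[0.004,0,0],[0.002,0,0]], twist=[0,0,0,0,0,0,0], claw=[0,0,0,0,0,0,0])

```text
time_s: 8.4
tcp_pos: [0.5466, 0.1268, 0.0489]
ee_rot: [[-0.015, 0.278, 0.96], [-0.01, 0.96, -0.278], [-1.0, -0.014, -0.012]]
wrist_force: [-0.0, -0.2, -3.2]
gripper_width: 0.136
```

```bash
python3 - <<'E'
from wfit import *
st()
E
```

```text
t 8.4 p [0.5466 0.1268 0.0489] yaw -16.16 tilt [-0.014  -0.0117] F tool xyz [ 3.17 -0.11  0.06] M [ 0.003 -0.092 -0.091] w 0.136 j6 [  29.6 -135.9]
```

apply_moves(xyz=[[0.002,0,0],[0.002,0,0],[0.002,0,0]], twist=[0,0,0], claw=[0,0,0])

```text
time_s: 8.7
tcp_pos: [0.5479, 0.127, 0.0452]
ee_rot: [[-0.012, 0.276, 0.961], [-0.01, 0.961, -0.276], [-1.0, -0.013, -0.008]]
wrist_force: [-4.3, -1.6, 9.2]
gripper_width: 0.135
```

```bash
python3 - <<'E'
from wfit import *
st()
E
```

```text
t 8.7 p [0.5479 0.127  0.0452] yaw -16.05 tilt [-0.0128 -0.0085] F tool xyz [-9.08 -2.88 -3.77] M [-0.04   0.469 -0.325] w 0.135 j6 [  29.6 -135.9]
```

apply_moves(xyz=[[0,0,0],[0,0,0],[0,0,0]], twist=[0,0,0], claw=[0,0,0])

```text
time_s: 9.0
tcp_pos: [0.5487, 0.1275, 0.0464]
ee_rot: [[-0.009, 0.276, 0.961], [-0.009, 0.961, -0.276], [-1.0, -0.011, -0.006]]
wrist_force: [-0.1, 1.2, -2.1]
gripper_width: 0.133
```

```bash
python3 - <<'E'
from wfit import *
st()
E
```

```text
t 9.0 p [0.5487 0.1275 0.0464] yaw -16.04 tilt [-0.0107 -0.0063] F tool xyz [ 2.13  1.09 -0.44] M [ 0.016  0.005 -0.028] w 0.133 j6 [  29.7 -135.9]
```

apply_moves(xyz=[[0.0015,0,0],[0.0015,0,0],[0.0015,0,0],[0.0015,0,0],[0.0015,0,0],[0.0015,0,0]], twist=[0,0,0,0,0,0], claw=[0,0,0,0,0,0])

```text
time_s: 9.6
tcp_pos: [0.5523, 0.1283, 0.0444]
ee_rot: [[0.001, 0.273, 0.962], [-0.006, 0.962, -0.273], [-1.0, -0.006, 0.003]]
wrist_force: [-3.1, -1.4, 5.6]
gripper_width: 0.136
```

```bash
python3 - <<'E'
from wfit import *
st()
E
```

```text
t 9.6 p [0.5523 0.1283 0.0444] yaw -15.82 tilt [-0.0059  0.0028] F tool xyz [-5.55 -2.2  -2.56] M [-0.013  0.309 -0.179] w 0.136 j6 [  29.6 -135.9]
```

apply_moves(xyz=[[0.0015,0,-0.0005],[0.0015,0,-0.0005],[0.0015,0,-0.0005],[0.0015,0,-0.0005],[0.0015,0,-0.0005],[0.0015,0,-0.0005]], twist=[0,0,0,0,0,0], claw=[0,0,0,0,0,0])

```text
time_s: 10.2
tcp_pos: [0.5536, 0.1292, 0.0437]
ee_rot: [[0.013, 0.27, 0.963], [-0.005, 0.963, -0.27], [-1.0, -0.001, 0.013]]
wrist_force: [-3.7, -1.1, 6.7]
gripper_width: 0.131
```

```bash
python3 - <<'E'
from wfit import *
st()
E
```

```text
t 10.2 p [0.5536 0.1292 0.0437] yaw -15.65 tilt [-0.0012  0.0135] F tool xyz [-6.75 -2.07 -3.14] M [ 0.092  0.362 -0.526] w 0.131 j6 [  29.8 -136.1]
```

apply_moves(xyz=[[0.0012,-0.0003,-0.001],[0.0012,-0.0003,-0.001],[0.0012,-0.0003,-0.001],[0.0012,-0.0003,-0.001],[0,0,0]], twist=[0.2,0.2,0,0,0], claw=[0,0,0,0,0])

```text
time_s: 10.7
tcp_pos: [0.5536, 0.1293, 0.0439]
ee_rot: [[0.021, 0.273, 0.962], [-0.005, 0.962, -0.273], [-1.0, 0.001, 0.022]]
wrist_force: [0.2, 0.8, -1.0]
gripper_width: 0.136
```

```bash
python3 - <<'E'
from wfit import *
st()
c=imaging.capture('side');c2=imaging.capture('scene');pickle.dump((c,c2),open('c7.pkl','wb'))
cv2.imwrite('pics/c7.png',np.vstack([cv2.resize(c['pixels'][200:330,90:300],(485,300)),cv2.resize(c2['pixels'][250:380,200:410],(485,300))])[:,:,::-1])
E
```

```text
t 10.7 p [0.5536 0.1293 0.0439] yaw -15.84 tilt [0.0014 0.0219] F tool xyz [ 0.98  0.82 -0.04] M [-0.037  0.41  -0.008] w 0.136 j6 [  29.9 -136.8]
```

View pics/c7.png

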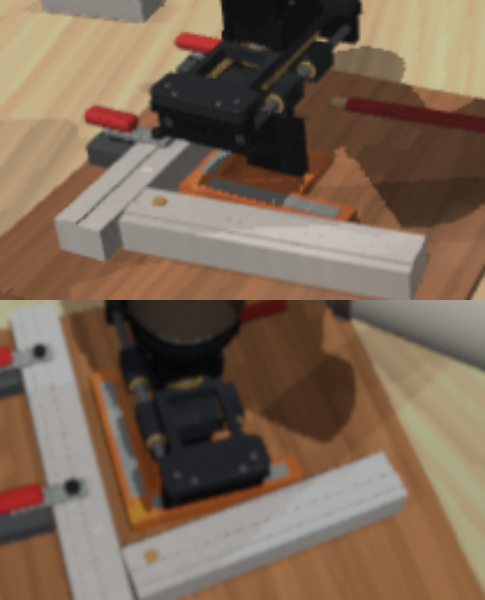

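apply_moves(xyz=[[0,0,0.0015],[0,0,0.0015],[0,0,0.0015],[0,0,0.0015]], twist=[0.3,0,0,0], claw=[0,0,0,0])

```text
time_s: 11.2
tcp_pos: [0.5579, 0.1278, 0.0437]
ee_rot: [[0.017, 0.278, 0.96], [-0.006, 0.96, -0.278], [-1.0, -0.001, 0.018]]
wrist_force: [-2.1, 0.2, 4.0]
gripper_width: 0.132
```

```bash
python3 - <<'E'
from wfit import *
st()
E
```

```text
t 11.2 p [0.5579 0.1278 0.0437] yaw -16.17 tilt [-0.0005  0.0182] F tool xyz [-4.02 -0.44 -2.01] M [0.002 0.918 0.035] w 0.132 j6 [  29.5 -136.6]
```

apply_moves(xyz=[[-0.0005,0,0.001],[-0.0003,0,0.001],[-0.0003,0,0.001]], twist=[0,0,0], claw=[0,0,0])

```text
time_s: 11.5
tcp_pos: [0.5611, 0.1268, 0.0437]
ee_rot: [[0.017, 0.279, 0.96], [-0.006, 0.96, -0.279], [-1.0, -0.001, 0.018]]
wrist_force: [-0.9, -0.2, 0.1]
gripper_width: 0.135
```

```bash
python3 - <<'E'
from wfit import *
st()
E
```

```text
t 11.5 p [0.5611 0.1268 0.0437] yaw -16.19 tilt [-0.0005  0.018 ] F tool xyz [-0.1  -0.41 -0.84] M [-0.043  0.454  0.088] w 0.135 j6 [  29.3 -136.4]
```

apply_moves(xyz=[[-0.0001,0,0.001],[-0.0001,0,0.001],[-0.0001,0,0.001]], twist=[0,0,0], claw=[0,0,0])

```text
time_s: 11.8
tcp_pos: [0.5644, 0.1258, 0.0437]
ee_rot: [[0.017, 0.279, 0.96], [-0.006, 0.96, -0.279], [-1.0, -0.001, 0.018]]
wrist_force: [-2.2, 0.1, -0.5]
gripper_width: 0.136
```

```bash
python3 - <<'E'
from wfit import *
st()
E
```

```text
t 11.8 p [0.5644 0.1258 0.0437] yaw -16.2 tilt [-0.0006  0.018 ] F tool xyz [ 0.48 -0.54 -2.13] M [-0.013  0.448  0.069] w 0.136 j6 [  29.  -136.1]
```

apply_moves(xyz=[[0,0,0.001],[0,0,0.001],[0,0,0.001]], twist=[0,0,0], claw=[0,0,0])

```text
time_s: 12.1
tcp_pos: [0.5673, 0.1248, 0.0437]
ee_rot: [[0.017, 0.279, 0.96], [-0.006, 0.96, -0.279], [-1.0, -0.001, 0.017]]
wrist_force: [-3.3, 0.8, 2.6]
gripper_width: 0.134
```

```bash
python3 - <<'E'
from wfit import *
st()
E
```

```text
t 12.1 p [0.5673 0.1248 0.0437] yaw -16.2 tilt [-0.0008  0.0175] F tool xyz [-2.66 -0.18 -3.37] M [-0.128  1.193  0.268] w 0.134 j6 [  28.8 -135.8]
```

apply_moves(xyz=[[0,0,0.001],[0,0,0.001]], twist=[0,0], claw=[0,0])

```text
time_s: 12.3
tcp_pos: [0.5673, 0.1247, 0.0438]
ee_rot: [[0.013, 0.279, 0.96], [-0.006, 0.96, -0.279], [-1.0, -0.002, 0.014]]
wrist_force: [-5.4, 2.4, 3.2]
gripper_width: 0.134
```

```bash
python3 - <<'E'
from wfit import *
st()
E
```

```text
t 12.3 p [0.5673 0.1247 0.0438] yaw -16.18 tilt [-0.0017  0.0141] F tool xyz [-3.3   0.8  -5.77] M [-0.14   1.619  0.586] w 0.134 j6 [  28.7 -135.6]
```

apply_moves(xyz=[[0.0005,0.001,-0.0005],[0.0005,0.002,0],[0.0005,0.002,0],[0.0003,0.002,0]], twist=[0,0,0,0], claw=[0,0,0,0])

```text
time_s: 12.7
tcp_pos: [0.5685, 0.1298, 0.0439]
ee_rot: [[0.012, 0.279, 0.96], [-0.008, 0.96, -0.279], [-1.0, -0.005, 0.014]]
wrist_force: [-3.3, -1.4, 4.3]
gripper_width: 0.138
```

```bash
python3 - <<'E'
from wfit import *
st()
E
```

```text
t 12.7 p [0.5685 0.1298 0.0439] yaw -16.2 tilt [-0.0045  0.0141] F tool xyz [-4.36 -2.33 -2.75] M [-0.026  0.498 -0.662] w 0.138 j6 [  29.2 -136.2]
```

apply_moves(xyz=[[-0.0003,0.002,0],[-0.0003,0.002,0],[-0.0002,0.002,0],[-0.0002,0.002,0]], twist=[0,0,0,0], claw=[0,0,0,0])

```text
time_s: 13.1
tcp_pos: [0.5706, 0.1367, 0.0441]
ee_rot: [[0.011, 0.278, 0.96], [-0.01, 0.96, -0.278], [-1.0, -0.007, 0.013]]
wrist_force: [-2.4, -3.8, 1.3]
gripper_width: 0.133
```

```bash
python3 - <<'E'
from wfit import *
st()
E
```

```text
t 13.1 p [0.5706 0.1367 0.0441] yaw -16.16 tilt [-0.0071  0.0132] F tool xyz [-1.26 -4.31 -1.26] M [-0.192 -0.059 -1.039] w 0.133 j6 [  29.7 -136.8]
```

apply_moves(xyz=[[0.0008,0.002,0.0002],[0.0008,0.002,0.0002],[0.0008,0.002,0.0002]], twist=[0,0,0], claw=[0,0,0])

```text
time_s: 13.4
tcp_pos: [0.5716, 0.1399, 0.0443]
ee_rot: [[0.007, 0.278, 0.961], [-0.015, 0.961, -0.278], [-1.0, -0.013, 0.011]]
wrist_force: [-4.9, -6.5, 8.1]
gripper_width: 0.139
```

```bash
python3 - <<'E'
from wfit import *
st()
E
```

```text
t 13.4 p [0.5716 0.1399 0.0443] yaw -16.12 tilt [-0.0129  0.0108] F tool xyz [-8.   -7.72 -2.85] M [-0.159  0.434 -1.643] w 0.139 j6 [  30.  -137.2]
```

apply_moves(xyz=[[0.001,-0.001,-0.0003],[0.002,-0.0004,-0.0003],[0.002,-0.0004,-0.0003],[0.002,-0.0004,-0.0003],[0.002,-0.0004,-0.0003],[0.002,-0.0004,-0.0003]], twist=[0,0,0,0,0,0], claw=[0,0,0,0,0,0])

```text
time_s: 14.0
tcp_pos: [0.5716, 0.1398, 0.0438]
ee_rot: [[0.016, 0.276, 0.961], [-0.011, 0.961, -0.276], [-1.0, -0.006, 0.018]]
wrist_force: [-5.5, -3.0, 11.7]
gripper_width: 0.137
```

```bash
python3 - <<'E'
from wfit import *
st()
c=imaging.capture('side');st();c2=imaging.capture('scene')
cv2.imwrite('pics/c8.png',np.vstack([cv2.resize(c['pixels'][200:330,90:300],(485,300)),cv2.resize(c2['pixels'][250:380,200:410],(485,300))])[:,:,::-1])
st()
E
```

```text
t 14.0 p [0.5716 0.1398 0.0438] yaw -16.03 tilt [-0.0065  0.0183] F tool xyz [-11.72  -4.48  -4.27] M [-0.091  1.339 -0.7  ] w 0.137 j6 [  30.  -137.2]
t 14.05 p [0.5716 0.1398 0.0438] yaw -16.04 tilt [-0.0064  0.0185] F tool xyz [-10.59  -4.14  -3.29] M [-0.086  1.277 -0.722] w 0.138 j6 [  30.  -137.2]
t 14.1 p [0.5716 0.1398 0.0438] yaw -16.04 tilt [-0.0064  0.0184] F tool xyz [-12.1   -4.31  -3.84] M [-0.081  1.297 -0.779] w 0.135 j6 [  30.  -137.2]
```

View pics/c8.png

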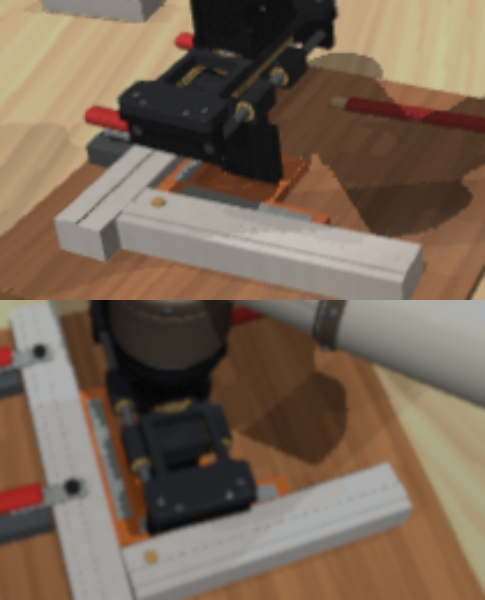

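apply_moves(xyz=[[-0.0006,0.002,0],[-0.0004,0.002,0],[-0.0002,0.002,0]], twist=[0,0,0], claw=[0,0,0])

```text
time_s: 14.4
tcp_pos: [0.5728, 0.1457, 0.0441]
ee_rot: [[0.015, 0.277, 0.961], [-0.012, 0.961, -0.276], [-1.0, -0.007, 0.017]]
wrist_force: [-0.6, -1.4, -1.2]
gripper_width: 0.135
```

```bash
python3 - <<'E'
from wfit import *
st()
E
```

```text
t 14.4 p [0.5728 0.1457 0.0441] yaw -16.05 tilt [-0.0071  0.0172] F tool xyz [ 1.24 -1.52 -0.19] M [-0.244 -0.061 -0.718] w 0.135 j6 [  30.5 -137.7]
```

apply_moves(xyz=[[0,0.001,0.0002],[0,0.001,0.0002]], twist=[0,0], claw=[0,0])

```text
time_s: 14.6
tcp_pos: [0.5732, 0.147, 0.0441]
ee_rot: [[0.012, 0.276, 0.961], [-0.014, 0.961, -0.276], [-1.0, -0.01, 0.016]]
wrist_force: [-3.1, -5.8, 5.2]
gripper_width: 0.135
```

```bash
python3 - <<'E'
from wfit import *
st()
E
```

```text
t 14.6 p [0.5732 0.147  0.0441] yaw -16.0 tilt [-0.0099  0.0156] F tool xyz [-5.18 -6.44 -1.31] M [-0.127  0.273 -1.61 ] w 0.135 j6 [  30.6 -137.8]
```

apply_moves(xyz=[[0,0.001,0.0002],[0,0.001,0.0002]], twist=[0,0], claw=[0,0])

```text
time_s: 14.8
tcp_pos: [0.5732, 0.1472, 0.0443]
ee_rot: [[0.009, 0.277, 0.961], [-0.017, 0.961, -0.276], [-1.0, -0.014, 0.014]]
wrist_force: [-2.7, -6.1, 2.6]
gripper_width: 0.136
```

```bash
python3 - <<'E'
from wfit import *
st()
c=imaging.capture('side');c2=imaging.capture('scene');pickle.dump((c,c2),open('c9.pkl','wb'))
cv2.imwrite('pics/c9.png',np.vstack([cv2.resize(c['pixels'][200:330,90:300],(485,300)),cv2.resize(c2['pixels'][250:380,200:410],(485,300))])[:,:,::-1])
cv2.imwrite('pics/c9b.png',cv2.resize(c2['pixels'][310:375,235:345,::-1],None,fx=7,fy=7,interpolation=2))
E
```

```text
t 14.8 p [0.5732 0.1472 0.0443] yaw -16.05 tilt [-0.0136  0.0135] F tool xyz [-2.52 -6.6  -0.85] M [-0.086 -0.199 -1.679] w 0.136 j6 [  30.6 -137.9]
```

View pics/c9.png

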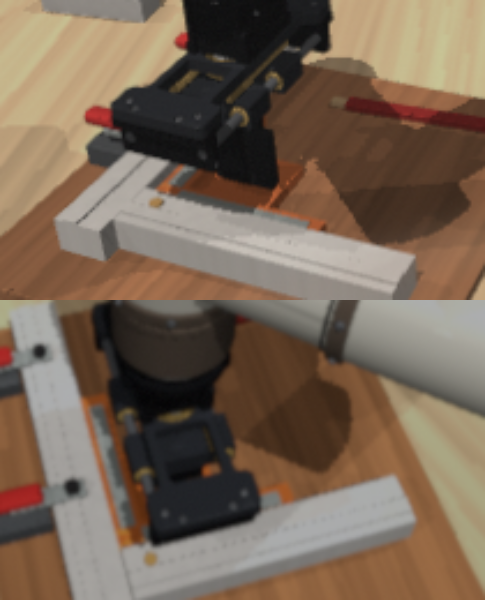

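View pics/c9b.png

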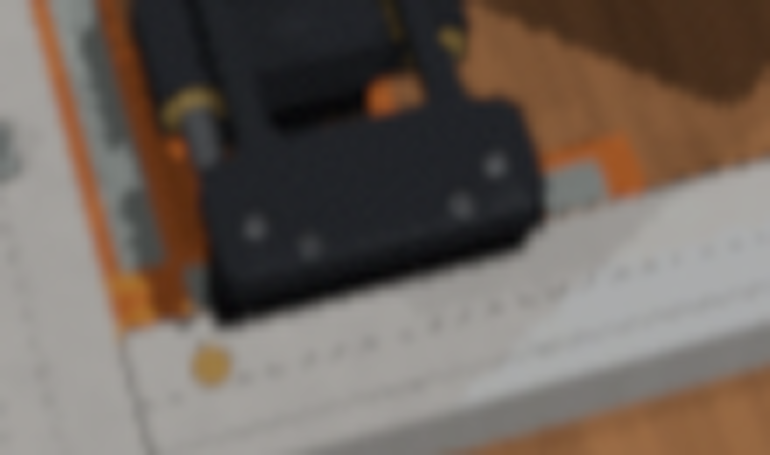

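apply_moves(xyz=[[0.002,-0.0012,-0.0002],[0.0025,-0.0006,-0.0003],[0.0025,-0.0006,-0.0003],[0.0025,-0.0006,-0.0003],[0.0025,-0.0006,-0.0003],[0.0025,-0.0006,-0.0003],[0.0025,-0.0006,-0.0003],[0.0025,-0.0006,-0.0003]], twist=[0,0,0,0,0,0,0,0], claw=[0,0,0,0,0,0,0,0])

```text
time_s: 15.7
tcp_pos: [0.5735, 0.1468, 0.0436]
ee_rot: [[0.024, 0.276, 0.961], [-0.008, 0.961, -0.276], [-1.0, -0.001, 0.025]]
wrist_force: [-5.8, -1.8, 14.9]
gripper_width: 0.135
```

```bash
python3 - <<'E'
from wfit import *
st()
E
```

```text
t 15.7 p [0.5735 0.1468 0.0436] yaw -16.01 tilt [-0.0015  0.0252] F tool xyz [-15.04  -3.39  -4.69] M [-0.1    1.849 -0.778] w 0.135 j6 [  30.6 -137.9]
```

apply_moves(xyz=[[0,0.0008,0.0008],[0.0003,0.0012,0.0012]], twist=[0,0], claw=[0,0])

```text
time_s: 15.9
tcp_pos: [0.5737, 0.1469, 0.0438]
ee_rot: [[0.019, 0.277, 0.961], [-0.011, 0.961, -0.277], [-1.0, -0.005, 0.021]]
wrist_force: [-8.3, -5.2, 7.5]
gripper_width: 0.131
```

```bash
python3 - <<'E'
from wfit import *
st()
for i in range(3): imaging.capture('side');st()
E
```

```text
t 15.9 p [0.5737 0.1469 0.0438] yaw -16.1 tilt [-0.0049  0.021 ] F tool xyz [-7.59 -7.32 -6.41] M [-0.107  1.371 -1.628] w 0.131 j6 [  30.6 -137.9]
t 15.95 p [0.5736 0.1469 0.0437] yaw -16.1 tilt [-0.0052  0.0207] F tool xyz [-8.05 -5.42 -5.13] M [-0.115  1.329 -1.422] w 0.135 j6 [  30.6 -137.9]
t 16.0 p [0.5737 0.1469 0.0438] yaw -16.11 tilt [-0.0049  0.0209] F tool xyz [-7.1  -6.03 -5.46] M [-0.117  1.279 -1.418] w 0.138 j6 [  30.6 -137.9]
t 16.05 p [0.5737 0.1469 0.0438] yaw -16.1 tilt [-0.0048  0.021 ] F tool xyz [-6.12 -5.53 -5.42] M [-0.118  1.319 -1.396] w 0.139 j6 [  30.6 -137.9]
```

apply_moves(xyz=[[-0.0004,0.0019,0.0019]], twist=[0], claw=[0])

```text
time_s: 16.15
tcp_pos: [0.5737, 0.147, 0.0439]
ee_rot: [[0.014, 0.279, 0.96], [-0.013, 0.96, -0.278], [-1.0, -0.008, 0.017]]
wrist_force: [-9.7, -5.3, 5.3]
gripper_width: 0.135
```

```bash
python3 - <<'E'
from wfit import *
st()
for i in range(6): imaging.capture('side');st()
E
```

```text
t 16.15 p [0.5737 0.147  0.0439] yaw -16.17 tilt [-0.0084  0.0167] F tool xyz [-5.36 -7.82 -7.74] M [-0.092  1.589 -1.653] w 0.135 j6 [  30.5 -137.9]
t 16.2 p [0.5737 0.1469 0.0439] yaw -16.17 tilt [-0.0088  0.0163] F tool xyz [-6.65 -7.77 -6.23] M [-0.088  1.543 -1.637] w 0.134 j6 [  30.5 -137.9]
t 16.25 p [0.5737 0.1469 0.0439] yaw -16.17 tilt [-0.0086  0.0165] F tool xyz [-6.96 -6.63 -6.73] M [-0.122  1.533 -1.593] w 0.134 j6 [  30.5 -137.9]
t 16.3 p [0.5737 0.1469 0.0439] yaw -16.17 tilt [-0.0085  0.0166] F tool xyz [-5.83 -8.58 -6.24] M [-0.11   1.459 -1.565] w 0.133 j6 [  30.5 -137.9]
t 16.35 p [0.5737 0.1469 0.044 ] yaw -16.16 tilt [-0.0084  0.0168] F tool xyz [-6.31 -7.34 -6.88] M [-0.112  1.457 -1.57 ] w 0.139 j6 [  30.5 -137.9]
t 16.4 p [0.5737 0.1469 0.0439] yaw -16.16 tilt [-0.0085  0.0167] F tool xyz [-6.07 -6.67 -6.41] M [-0.102  1.452 -1.535] w 0.137 j6 [  30.5 -137.9]
t 16.45 p [0.5737 0.1469 0.0439] yaw -16.16 tilt [-0.0085  0.0167] F tool xyz [-7.27 -6.36 -5.43] M [-0.139  1.406 -1.596] w 0.135 j6 [  30.5 -137.9]
```

apply_moves(xyz=[[0.002,-0.0008,-0.0002],[0.0025,-0.0006,-0.0002],[0.0025,-0.0006,-0.0002],[0.0025,-0.0006,-0.0002],[0.0025,-0.0006,-0.0002],[0,0.0005,0.0005],[-0.0007,0.0023,0.0024]], twist=[0,0,0,0,0,0,0], claw=[0,0,0,0,0,0,0])

```text
time_s: 17.15
tcp_pos: [0.5737, 0.147, 0.0439]
ee_rot: [[0.014, 0.278, 0.96], [-0.012, 0.96, -0.278], [-1.0, -0.007, 0.017]]
wrist_force: [-10.6, -7.3, 4.9]
gripper_width: 0.131
```

```bash
python3 - <<'E'
from wfit import *
st()
F=[]
for i in range(5):
    imaging.capture('side');s=r.sense();F.append(np.array(s['ee_rot']).T@s['wrist_force'])
print(np.mean(F,0).round(2));st()
E
```

```text
t 17.15 p [0.5737 0.147  0.0439] yaw -16.16 tilt [-0.0074  0.0167] F tool xyz [ -5.   -10.01  -8.11] M [-0.094  1.984 -2.232] w 0.131 j6 [  30.5 -137.8]
[-7.07 -7.5  -7.14]
t 17.4 p [0.5737 0.1469 0.0439] yaw -16.17 tilt [-0.0073  0.0168] F tool xyz [-6.81 -7.64 -7.35] M [-0.069  1.669 -1.727] w 0.137 j6 [  30.5 -137.8]
```

apply_moves(xyz=[[0.002,-0.0008,-0.0002],[0.0025,-0.0006,-0.0002],[0.0025,-0.0006,-0.0002],[0.0025,-0.0006,-0.0002],[0.0025,-0.0006,-0.0002],[-0.0004,0.0005,0.0005],[-0.0016,0.0029,0.003]], twist=[0,0,0,0,0,0,0], claw=[0,0,0,0,0,0,0])

```text
time_s: 18.1
tcp_pos: [0.5738, 0.147, 0.0442]
ee_rot: [[0.011, 0.279, 0.96], [-0.012, 0.96, -0.278], [-1.0, -0.009, 0.014]]
wrist_force: [-9.6, -7.1, 2.3]
gripper_width: 0.135
```

```bash
python3 - <<'E'
from wfit import *
st()
F=[]
for i in range(6):
    imaging.capture('side');s=r.sense();F.append(np.array(s['ee_rot']).T@s['wrist_force'])
print(np.array(F).round(1).tolist(),np.mean(F,0).round(2));st()
E
```

```text
t 18.1 p [0.5738 0.147  0.0442] yaw -16.17 tilt [-0.0088  0.0143] F tool xyz [-2.29 -9.5  -7.23] M [-0.146  1.976 -2.572] w 0.135 j6 [  30.5 -137.7]
[[-6.2, -7.6, -8.9], [-4.9, -8.4, -7.8], [-5.0, -7.4, -7.4], [-4.5, -8.2, -8.4], [-4.1, -8.2, -8.0], [-4.0, -7.6, -7.1]] [-4.78 -7.9  -7.92]
t 18.4 p [0.5738 0.1469 0.0442] yaw -16.17 tilt [-0.0088  0.0144] F tool xyz [-4.02 -7.56 -7.08] M [-0.123  1.704 -1.913] w 0.139 j6 [  30.5 -137.7]
```

apply_moves(xyz=[[0.002,-0.0008,-0.0002],[0.0025,-0.0006,-0.0002],[0.0025,-0.0006,-0.0002],[0.0025,-0.0006,-0.0002],[0.0025,-0.0006,-0.0002],[-0.0004,0.0005,0.0005],[-0.0016,0.0034,0.0035]], twist=[0,0,0,0,0,0,0], claw=[0,0,0,0,0,0,0])

```text
time_s: 19.1
tcp_pos: [0.5738, 0.147, 0.0443]
ee_rot: [[0.007, 0.279, 0.96], [-0.014, 0.96, -0.279], [-1.0, -0.012, 0.01]]
wrist_force: [-14.2, -7.6, 4.9]
gripper_width: 0.141
```

```bash
python3 - <<'E'
from wfit import *
st()
F=[]
for i in range(52):
    c=imaging.capture('side' if i%2 else 'scene');s=r.sense();F.append(np.array(s['ee_rot']).T@s['wrist_force'])
    if i==10: c2=c
F=np.array(F)
print(F[:8].mean(0).round(2),F[8:].mean(0).round(2),np.abs(F).max(0).round(1));st()
cv2.imwrite('pics/c10.png',np.vstack([cv2.resize(c['pixels'][200:330,90:300],(485,300)),cv2.resize(c2['pixels'][250:380,200:410],(485,300))])[:,:,::-1])
E
```

```text
t 19.1 p [0.5738 0.147  0.0443] yaw -16.2 tilt [-0.0115  0.0104] F tool xyz [ -4.91 -11.34 -11.41] M [-0.101  2.597 -2.881] w 0.141 j6 [  30.5 -137.7]
[-6.34 -8.85 -9.13] [-6.11 -8.77 -9.14] [ 7.2 10.1 10.2]
t 21.7 p [0.5738 0.147  0.0443] yaw -16.19 tilt [-0.0113  0.0106] F tool xyz [-5.11 -8.54 -9.2 ] M [-0.171  2.13  -2.063] w 0.137 j6 [  30.5 -137.7]
```

View pics/c10.png

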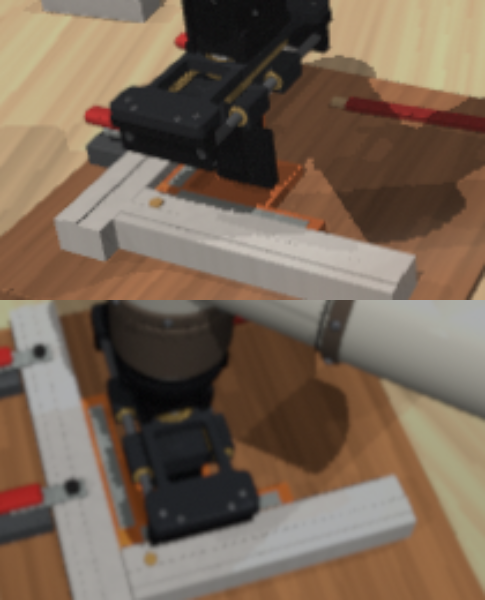

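apply_moves(xyz=[[0,-0.001,-0.001],[-0.001,-0.003,-0.003],[-0.002,-0.004,-0.004],[-0.005,-0.004,-0.004],[-0.01,0,0],[-0.02,0,0],[-0.02,0,0],[-0.02,0,0],[-0.015,0,0],[-0.005,0,0],[0,0,0]], twist=[0,0,0,0,0,0,0,0,0,0,0], claw=[0,0,0,0,0,0,0,0,0,0,0])

```text
time_s: 22.8
tcp_pos: [0.56, 0.1431, 0.1476]
ee_rot: [[0.016, 0.279, 0.96], [-0.007, 0.96, -0.279], [-1.0, -0.002, 0.017]]
wrist_force: [0.1, 0.2, -3.2]
gripper_width: 0.137
```

```bash
python3 - <<'E'
from wfit import *
st()
plan([.503,-.339,.14],-42.5,12)
c2=imaging.capture('scene');c=imaging.capture('side');pickle.dump((c,c2),open('c11.pkl','wb'))
cv2.imwrite('pics/c11.png',np.vstack([cv2.resize(c['pixels'][180:330,70:310],(480,300)),cv2.resize(c2['pixels'][240:390,190:430],(480,300))])[:,:,::-1])
E
```

```text
t 22.8 p [0.56   0.1431 0.1476] yaw -16.22 tilt [-0.0023  0.0172] F tool xyz [ 3.21  0.23 -0.02] M [-0.023 -0.008 -0.099] w 0.137 j6 [  30.8 -137.6]
pos [0.56   0.1431 0.1476] yaw -16.22 twist/row 2.19
[[np.float64(0.001),np.float64(-0.04),np.float64(0.007)],[np.float64(0.001),np.float64(-0.04),np.float64(0.008)],[np.float64(0.001),np.float64(-0.039),np.float64(0.01)],[np.float64(0.001),np.float64(-0.039),np.float64(0.011)],[np.float64(0.001),np.float64(-0.038),np.float64(0.013)],[np.float64(0.001),np.float64(-0.038),np.float64(0.014)],[np.float64(0.001),np.float64(-0.037),np.float64(0.016)],[np.float64(0.001),np.float64(-0.037),np.float64(0.017)],[np.float64(0.001),np.float64(-0.036),np.float64(0.018)],[np.float64(0.001),np.float64(-0.035),np.float64(0.02)],[np.float64(0.001),np.float64(-0.035),np.float64(0.021)],[np.float64(0.001),np.float64(-0.034),np.float64(0.022)]]
```

View pics/c11.png

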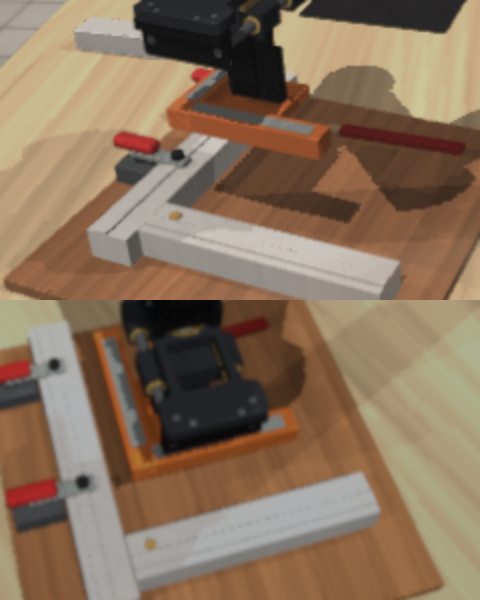

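```bash
python3 - <<'E'
from wfit import *
c,c2=pickle.load(open('c11.pkl','rb'))
im=cv2.resize(c2['pixels'][305:400,210:400,::-1],None,fx=4.2,fy=4.2,interpolation=2);cv2.imwrite('pics/d1.png',im)
E
```

```text
(no output)
```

View pics/d1.png

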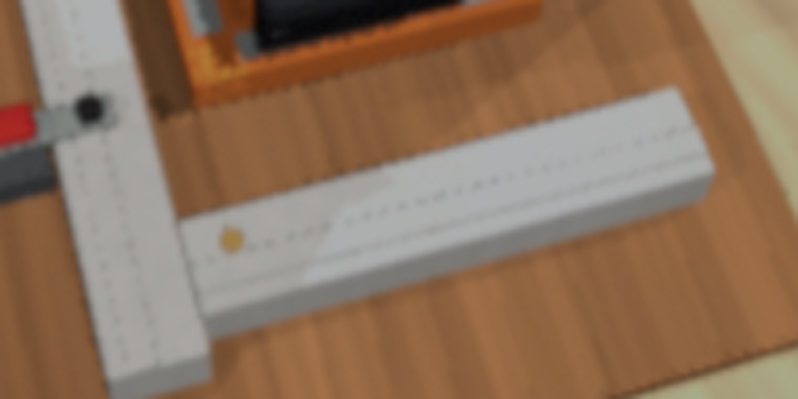

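```bash
python3 - <<'E'
from wfit import *
c,c2=pickle.load(open('c11.pkl','rb'))
k=lambda u,v:(210+u/4.2,305+v/4.2)
P=ray(c2,[k(180,220),k(676,87),k(123,0),k(209,353)],.04)[:,:2]
print(P.round(4)); d=P[0]-P[1];e=P[3]-P[2];print('rail',np.degrees(np.arctan2(d[1],d[0])),'stile',np.degrees(np.arctan2(e[1],e[0]))-90)
# board edge
P=ray(c2,[k(690,0),k(798,230)],.012)[:,:2];e=P[1]-P[0];print(np.degrees(np.arctan2(e[1],e[0]))-90)
# mat fit by edges, static pics
for n in('scene0','side0'):
    c=pickle.load(open(n+'.pkl','rb'))
for cc,nm in((c,'side'),(c2,'scene')): pass
E
```

```text
[[0.6375 0.1862]
 [0.4274 0.2468]
 [0.6077 0.0845]
 [0.6551 0.2392]]
rail -16.06741431685032 stile -17.023222780414983
-16.891202461988513
```

```bash
python3 - <<'E'
from wfit import *
c=pickle.load(open('w2.pkl','rb'))
P=ray(c,np.array([(418,35),(117,233),(583,347)])*.7,.004)[:,:2]
print(P.round(4),'centre',(P[1]+P[2])/2, np.linalg.norm(P[0]-P[1]),np.linalg.norm(P[0]-P[2]))
E
```

```text
[[ 0.4288 -0.2293]
 [ 0.3903 -0.4225]
 [ 0.6218 -0.2685]] centre [ 0.50607353 -0.34546988] 0.19692056341569603 0.19702290326623104
```

```bash
python3 - <<'E'
from wfit import *
plan([.505,-.342,.13],-11.3,12)
E
```

```text
pos [0.5594 0.1428 0.1464] yaw -16.22 twist/row -0.41
[[np.float64(0.001),np.float64(-0.04),np.float64(0.007)],[np.float64(0.001),np.float64(-0.04),np.float64(0.007)],[np.float64(0.001),np.float64(-0.04),np.float64(0.006)],[np.float64(0.001),np.float64(-0.04),np.float64(0.006)],[np.float64(0.001),np.float64(-0.04),np.float64(0.006)],[np.float64(0.001),np.float64(-0.04),np.float64(0.005)],[np.float64(0.001),np.float64(-0.04),np.float64(0.005)],[np.float64(0.001),np.float64(-0.04),np.float64(0.005)],[np.float64(0.001),np.float64(-0.04),np.float64(0.005)],[np.float64(0.001),np.float64(-0.04),np.float64(0.004)],[np.float64(0.001),np.float64(-0.04),np.float64(0.004)],[np.float64(0.001),np.float64(-0.04),np.float64(0.004)]]
```

apply_moves(xyz=[[0,-0.025,0.004],[0,-0.04,0.007],[0.001,-0.04,0.007],[0.001,-0.04,0.006],[0.001,-0.04,0.006],[0.001,-0.04,0.006],[0.001,-0.04,0.005],[0.001,-0.04,0.005],[0.001,-0.04,0.005],[0.001,-0.04,0.005],[0.001,-0.035,0.004],[0.001,-0.025,0.003]], twist=[-0.4,-0.4,-0.4,-0.4,-0.4,-0.4,-0.4,-0.4,-0.4,-0.4,-0.4,-0.4], claw=[0,0,0,0,0,0,0,0,0,0,0,0])

```text
time_s: 24.1
tcp_pos: [0.5072, -0.3173, 0.1258]
ee_rot: [[-0.008, 0.187, 0.982], [-0.007, 0.982, -0.187], [-1.0, -0.008, -0.007]]
wrist_force: [0.3, 0.2, -2.5]
gripper_width: 0.135
```

```bash
python3 - <<'E'
from wfit import *
st()
plan([.505,-.342,.08],-11.3,6)
E
```

```text
t 24.1 p [ 0.5072 -0.3173  0.1258] yaw -10.79 tilt [-0.0084 -0.007 ] F tool xyz [2.54 0.32 0.3 ] M [ 0.006 -0.117  0.032] w 0.135 j6 [-16.3 -84.9]
pos [ 0.5072 -0.3173  0.1258] yaw -10.79 twist/row 0.08
[[np.float64(0.008),np.float64(-0.004),np.float64(0.0)],[np.float64(0.008),np.float64(-0.004),np.float64(0.0)],[np.float64(0.008),np.float64(-0.004),np.float64(0.0)],[np.float64(0.008),np.float64(-0.004),np.float64(0.0)],[np.float64(0.008),np.float64(-0.004),np.float64(0.0)],[np.float64(0.008),np.float64(-0.004),np.float64(0.0)]]
```

apply_moves(xyz=[[0.008,-0.004,0],[0.01,-0.004,0],[0.012,-0.004,0],[0.012,-0.004,0],[0.012,-0.003,0],[0.01,-0.002,0],[0.005,0,0],[0,0,0]], twist=[0.2,0.2,0,0,0,0,0,0], claw=[0,0,0,0,0,0,0,0])

```text
time_s: 24.9
tcp_pos: [0.4991, -0.3383, 0.0455]
ee_rot: [[-0.018, 0.196, 0.98], [-0.003, 0.981, -0.196], [-1.0, -0.006, -0.017]]
wrist_force: [-0.3, -0.1, -2.5]
gripper_width: 0.14
```

```bash
python3 - <<'E'
from wfit import *
st()
c=imaging.capture('side');c2=imaging.capture('scene');w=imaging.capture('wrist');save(w,'w12')
cv2.imwrite('pics/c12.png',np.vstack([cv2.resize(c['pixels'][110:220,200:360],(436,300)),cv2.resize(c2['pixels'][100:210,120:280],(436,300))])[:,:,::-1])
E
```

```text
t 24.9 p [ 0.4991 -0.3383  0.0455] yaw -11.29 tilt [-0.0063 -0.0173] F tool xyz [ 2.53 -0.14 -0.19] M [-0.026 -0.056  0.038] w 0.14 j6 [-18.5 -83.3]
```

View pics/c12.png

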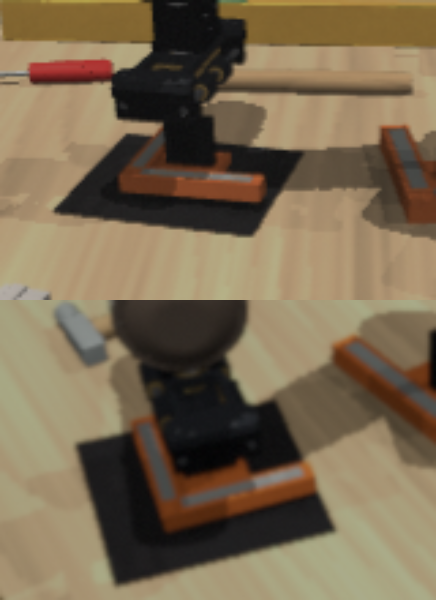

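View pics/w12.png

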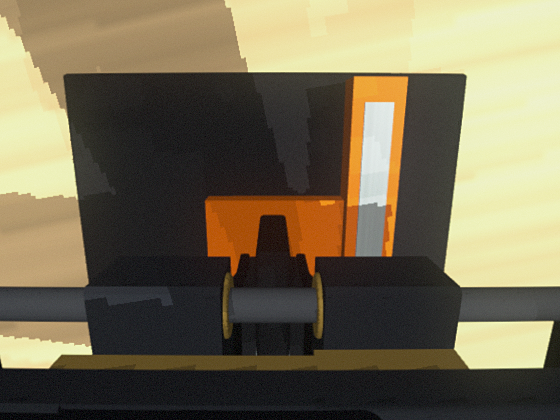

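apply_moves(xyz=[[0.001,0,0.004],[0.002,-0.001,0.003],[0.002,0,0.001],[0.002,0,0],[0.0015,0,0],[0.0015,0,0]], twist=[0,0,0,0,0,0], claw=[0,0,0,0,0,0])

```text
time_s: 25.65
tcp_pos: [0.51, -0.3421, 0.0387]
ee_rot: [[-0.01, 0.195, 0.981], [-0.006, 0.981, -0.195], [-1.0, -0.008, -0.009]]
wrist_force: [-0.0, 0.7, -3.0]
gripper_width: 0.139
```

```bash
python3 - <<'E'
from wfit import *
st()
E
```

```text
t 25.65 p [ 0.51   -0.3421  0.0387] yaw -11.25 tilt [-0.008  -0.0091] F tool xyz [ 3.01  0.73 -0.13] M [ 0.002 -0.033 -0.032] w 0.139 j6 [-18.5 -83.3]
```

apply_moves(xyz=[[0.0015,0,0],[0.0015,0,-0.0003],[0.0015,0,-0.0003],[0.0015,0,-0.0003],[0.0015,0,-0.0003],[0.0015,0,-0.0003]], twist=[0,0,0,0,0,0], claw=[0,0,0,0,0,0])

```text
time_s: 26.25
tcp_pos: [0.5111, -0.3435, 0.0368]
ee_rot: [[-0.002, 0.191, 0.982], [-0.011, 0.981, -0.191], [-1.0, -0.011, -0.0]]
wrist_force: [-2.6, 1.6, 6.7]
gripper_width: 0.134
```

```bash
python3 - <<'E'
from wfit import *
st()
E
```

```text
t 26.25 p [ 0.5111 -0.3435  0.0368] yaw -11.03 tilt [-0.0111 -0.0002] F tool xyz [-6.68  1.02 -2.88] M [-0.2    0.374  0.719] w 0.134 j6 [-18.6 -83.2]
```

apply_moves(xyz=[[0.0015,0,-0.0003],[0.0015,0,-0.0003],[0.0015,0,-0.0003],[0.0015,0,-0.0003],[0.0015,0,-0.0003],[0.0015,0,-0.0003]], twist=[0,0,0,0,0,0], claw=[0,0,0,0,0,0])

```text
time_s: 26.85
tcp_pos: [0.5124, -0.3446, 0.0364]
ee_rot: [[0.008, 0.187, 0.982], [-0.016, 0.982, -0.187], [-1.0, -0.014, 0.01]]
wrist_force: [-2.7, 2.4, 7.9]
gripper_width: 0.138
```

```bash
python3 - <<'E'
from wfit import *
st()
c=imaging.capture('side');cv2.imwrite('pics/c13.png',cv2.resize(c['pixels'][130:210,210:330,::-1],None,fx=6,fy=6,interpolation=2))
E
```

```text
t 26.85 p [ 0.5124 -0.3446  0.0364] yaw -10.76 tilt [-0.0143  0.0105] F tool xyz [-7.92  1.74 -3.03] M [-0.224  0.467  0.843] w 0.138 j6 [-18.6 -83. ]
```

View pics/c13.png

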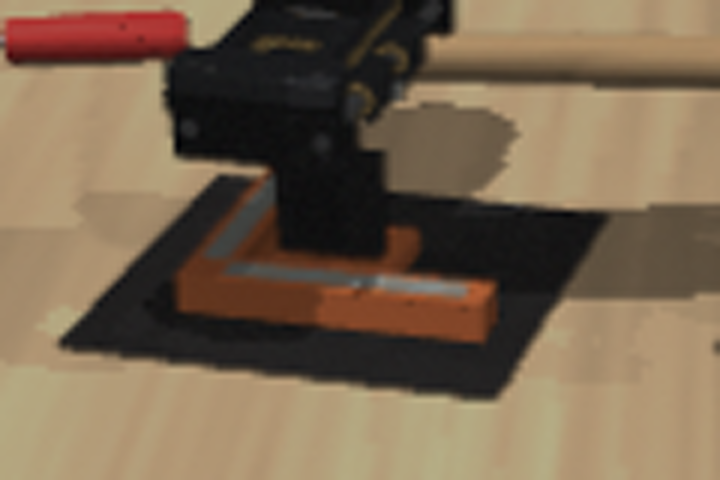

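apply_moves(xyz=[[0.0015,0.0003,-0.0006],[0.0015,0.0003,-0.0006],[0.0015,0.0003,-0.0006],[0.0015,0.0003,-0.0006],[0.001,0.0003,-0.0006],[0,0,0]], twist=[0,0,0,0,0,0], claw=[0,0,0,0,0,0])

```text
time_s: 27.5
tcp_pos: [0.5122, -0.3444, 0.0366]
ee_rot: [[0.016, 0.184, 0.983], [-0.021, 0.983, -0.184], [-1.0, -0.018, 0.02]]
wrist_force: [-0.1, -0.9, -2.4]
gripper_width: 0.137
```

```bash
python3 - <<'E'
from wfit import *
st()
E
```

```text
t 27.5 p [ 0.5122 -0.3444  0.0366] yaw -10.59 tilt [-0.0177  0.02  ] F tool xyz [ 2.37 -0.87  0.07] M [-0.04   0.144  0.031] w 0.137 j6 [-18.5 -83.1]
```

apply_moves(xyz=[[0.0015,0.0003,-0.0006],[0.0015,0.0003,-0.0006],[0.0015,0.0003,-0.0006],[0.0015,0.0003,-0.0006]], twist=[0,0,0,0], claw=[0,0,0,0])

```text
time_s: 27.9
tcp_pos: [0.5122, -0.3444, 0.0365]
ee_rot: [[0.02, 0.183, 0.983], [-0.025, 0.983, -0.182], [-0.999, -0.021, 0.024]]
wrist_force: [-1.4, 1.8, 9.1]
gripper_width: 0.131
```

```bash
python3 - <<'E'
from wfit import *
st()
c=imaging.capture('side');c2=imaging.capture('scene');cv2.imwrite('pics/c14.png',np.vstack([cv2.resize(c['pixels'][140:210,220:320],(428,300),interpolation=2),cv2.resize(c2['pixels'][130:210,140:255],(428,300),interpolation=2)])[:,:,::-1])
E
```

```text
t 27.9 p [ 0.5122 -0.3444  0.0365] yaw -10.51 tilt [-0.0207  0.0244] F tool xyz [-9.18  1.35 -1.52] M [0.024 0.837 0.726] w 0.131 j6 [-18.4 -83.2]
```

View pics/c14.png

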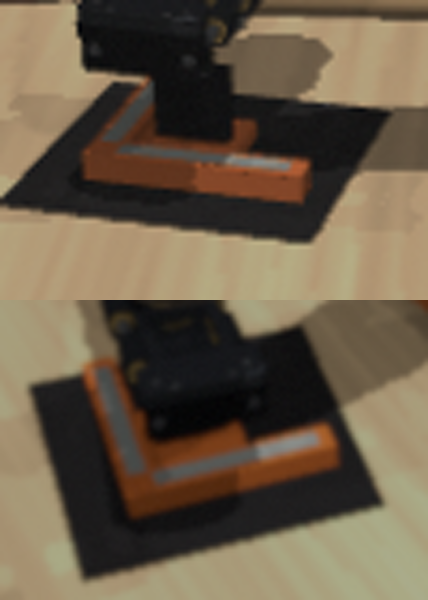

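apply_moves(xyz=[[0,0,0],[0,0,0],[0,0,0],[0,0,0],[0,0,0],[0,0,0],[0,0,0]], twist=[0,0,0,0,0,0,0], claw=[0,0,0.18,0.22,0.28,0.28,0.28])

```text
time_s: 28.7
tcp_pos: [0.5125, -0.3444, 0.0351]
ee_rot: [[0.02, 0.183, 0.983], [-0.025, 0.983, -0.183], [-0.999, -0.021, 0.024]]
wrist_force: [0.4, 0.1, -0.6]
gripper_width: 0.276
```

```bash
python3 - <<'E'
from wfit import *
st()
c=imaging.capture('side');c2=imaging.capture('scene');cv2.imwrite('pics/c15.png',np.vstack([cv2.resize(c['pixels'][140:210,220:320],(428,300),interpolation=2),cv2.resize(c2['pixels'][130:210,140:255],(428,300),interpolation=2)])[:,:,::-1])
E
```

```text
t 28.7 p [ 0.5125 -0.3444  0.0351] yaw -10.53 tilt [-0.0208  0.0242] F tool xyz [0.59 0.21 0.39] M [0.033 0.068 0.024] w 0.276 j6 [-18.4 -83.3]
```

View pics/c15.png

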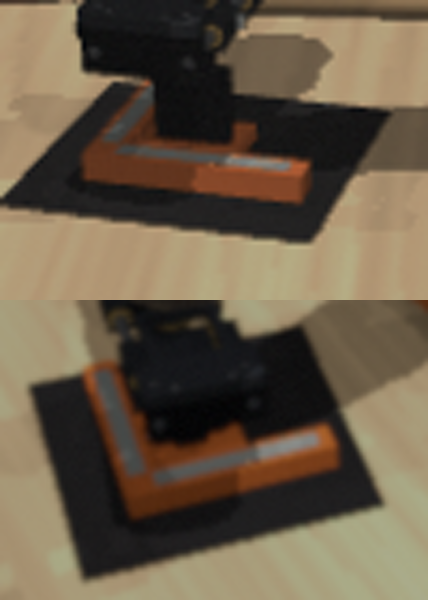

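apply_moves(xyz=[[-0.005,0,0],[-0.01,0,0],[-0.015,0,0],[-0.02,0,0],[-0.03,0,0],[-0.03,0,0],[-0.02,0,0],[-0.01,0,-0.02],[0,0,-0.02]], twist=[0,0,0,0,0,0,0,0,0], claw=[0.28,0.28,0.28,0.28,0.28,0.28,0.28,0.28,0.28])

```text
time_s: 29.7
tcp_pos: [0.4719, -0.3342, 0.1865]
ee_rot: [[0.026, 0.181, 0.983], [-0.029, 0.983, -0.181], [-0.999, -0.023, 0.031]]
wrist_force: [0.5, 0.7, 0.0]
gripper_width: 0.282
```

```bash
python3 - <<'E'
from wfit import *
st()
w=imaging.capture('wrist');wfit(w,[.511,-.344,np.radians(-10.8)],'w16')
c=imaging.capture('side');c2=imaging.capture('scene');save(c,'s16');save(c2,'sc16');pickle.dump((c,c2),open('c16.pkl','wb'))
E
```

```text
t 29.7 p [ 0.4719 -0.3342  0.1865] yaw -10.42 tilt [-0.0233  0.0309] F tool xyz [-0.04  0.82  0.35] M [-0.001  0.05   0.036] w 0.282 j6 [-18.7 -82.4]
w16 [ 0.5101 -0.3437 -0.1727] -9.89 0.32
```

View pics/w16.png

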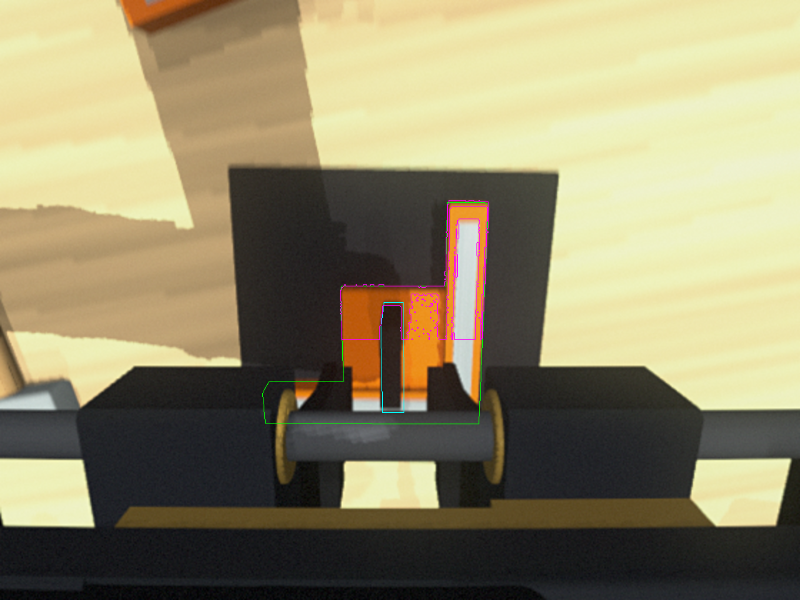

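View pics/sc16.png

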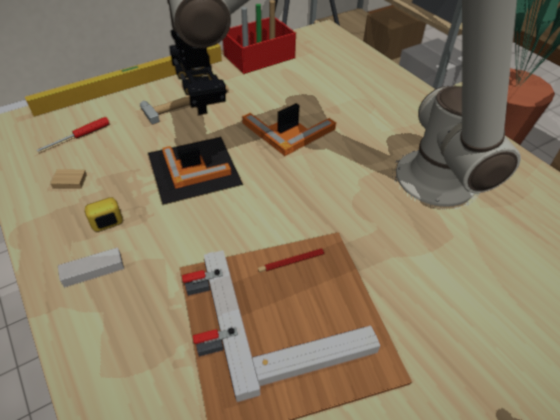

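View pics/s16.png

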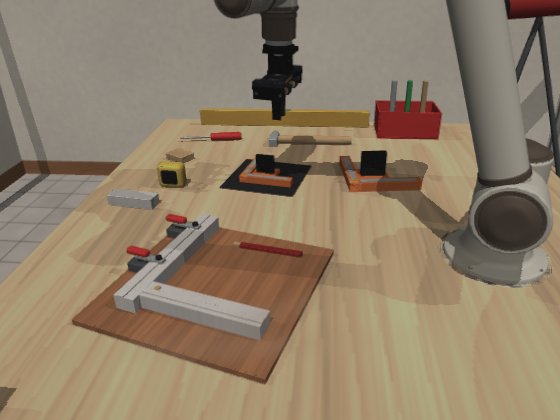

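```bash
python3 - <<'E'
from h import *
import pickle
c,c2=pickle.load(open('c16.pkl','rb'))
cv2.imwrite('pics/d2.png',cv2.resize(c2['pixels'][225:420,165:425,::-1],None,fx=3,fy=3,interpolation=2))
E
```

```text
(no output)
```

View pics/d2.png

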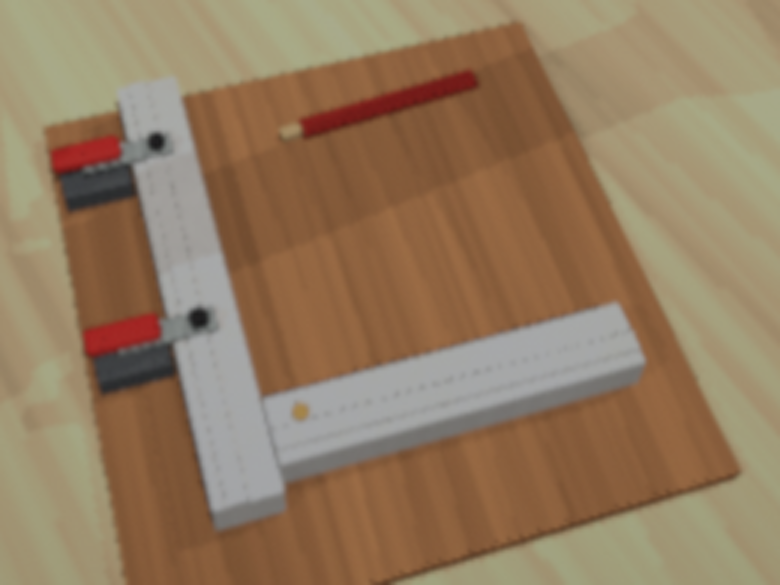

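```bash
python3 - <<'E'
from h import *
import pickle
c,c2=pickle.load(open('c16.pkl','rb'))
j=lambda u,v:(165+u/3,225+v/3)
P=ray(c2,[j(264,397),j(618,303),j(176,78),j(284,497)],.04)[:,:2]
d=P[0]-P[1];e=P[3]-P[2];print(np.degrees(np.arctan2(d[1],d[0])),np.degrees(np.arctan2(e[1],e[0]))-90)
job.finish_job()
E
```

```text
-16.215892684591815 -16.21741920755609
the job is handed in; nothing more can be done
```

I did the job and handed it in at about 30 s of the 69 s. I gripped the smaller orange square by its fin and pushed the rail out true. I held the square in the corner for 2.6 s, then set it down on the mat and let go.

- **Corner:** in the last picture the rail's inner face and the stile's square-on direction both measure about -16.2°, so the rail is true. Before pressing, the rail leaned about 0.1 rad. Apart from the square and rail, everything looks where it was in the first pictures.
- **Press:** during the hold the wrist read about 8.8 N towards the rail and 9.1 N towards the stile. The highest reading in any direction in the corner was 15.0 N, downwards onto the board. Sideways the most was about 11.4 N, though I only read the force at the end of each set of moves.
- **Square on the mat:** its centre is about 6 mm from my estimate of the mat centre, and it looks flat. My camera estimates of the mat centre differ by up to 8 mm.

**Less certain:**
- Friction with the board means the true force on each face was probably somewhat below the wrist reading, perhaps 7–9 N.
- The tool leaned about 0.6–0.8° during the hold, which could leave a gap of up to 0.3 mm over the height of the faces. I saw no gap, but the gripper hid part of the contact.
- The square turned about 1° in the grip during the job. I pressed it flat on the mat before letting go.

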